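Fill the gap in the display train from the stock case

ROBOT

A 6-joint arm with a two-finger parallel gripper is mounted at the origin on the work surface. World frame = base frame: x ahead of the robot, y to its left, z up, the work surface at z = 0. Lengths are in m, angles in rad, forces in N, time in s.
With the tool pointing down it reaches from about 0.425 to 0.95 m from the base axis. Payload 14.7 kg.
Tool frame: the origin (TCP) lies on the mounting face of the last link; the fingertips stand 173 mm ahead of it and the grasp point (between the pads) lies 155 mm ahead of it; z points along the fingers, x is the direction in which the jaws open and shut, and the axes are right-handed (so a half turn about z gives the same grasp; the last joint's range is limited). The gripper opens to 85 mm and grips with 20 to 120 N. Pads are 22 mm wide; open, the fingers measure 114 mm over their backs; the gripper's body (76 mm by 85 mm) begins 54 mm behind the grasp point. The pads swing forward as they close: fully open they stand 13 mm farther back than shut.
Start: joints at [-1.297, 0.48, 1.596, -0, 1.065, -0.047], TCP at [0.205, -0.617, 0.405] pointing down, gripper open.
Joint ranges: [-2.75, 2.75], [-0.82, 2.05], [0.23, 2.67], [-1.56, 4.7], [0.09, 2.69], [-2.92, 2.92]. Speed limits (rad/s): [1.89, 1.89, 2.39, 3.01, 3.01, 3.01].

INTERFACE

Orientations are given as a unit quaternion [x, y, z, w].
In Python, from workcell import robot gives the robot as it stands. The module is installed in compiled form; this text tells all that it offers.
- The arm moves only by the tool drive_tool, never from a script. Its argument "motion" is a list of rows, each a list of 6 numbers: the shift along the tool's x, y, z in m, then the turn, a rotation vector about the tool's x, y, z in rad. A call has 1 to 20 rows; each row is the pose to reach, as a shift and turn from the pose commanded when the call began, along the tool's axes at that moment; what a row does not reach only later rows make up. A row lasts 1/12 s, in which the tool goes at most 41.7 mm and 7.16 degrees, less where a joint would pass 70% of its speed; a pose out of reach is approached as far as the arm can. A call with a gripper value outside its range is refused whole. "claw" is the finger opening in m, from 0 to 0.0854, set as the call begins (left out, the last holds). The fingers move at their own pace and stop on an object; "force" is the grip in N (left out, the last holds). Time passes only in rows, so rows that repeat a pose let the fingers close. It gives the time, the measured TCP pose, the force and the opening at its end, in the units of the state.
- robot.get_obs(): the state, without advancing time (a new reading comes with each control period).
- robot.read_camera(name): name is "side" or "top" or "wrist"; returns (picture, depth): 420x560x3 uint8, red, green, blue; 420x560 float32, m along the optical axis (not along the pixel's ray), 0 where there is no reading.
- robot.camera_params(name): a dict with "vfov" (degrees; the focal length in pixels is half the picture's height over the tangent of half this angle, whatever the lens; pixels are square), "cx", "cy" (the principal point, pixels), "dist" ([k1, k2, p1, p2, k3] as OpenCV has them; the pictures are not rectified), "eye" and "rotation" of the camera in the world. Camera axes: x right, y down, z forward; pixel columns grow to the right and rows downward; lengths in m; the calibration is good to about 2 mm. A picture is of the moment at which its call begins: read the wrist's pose just before it. camera_params takes no time and is no camera call; for the wrist camera it gives the pose at the moment of the call.
- robot.close_job(): hands the job in, once; it reports no verdict.
The state is a dict: "clock": time; "q": joint angles; "dq": joint speeds; "joint_torque": joint torques, N m; "position": TCP position; "ee_rot": TCP orientation; "contact_force": force on the tool from outside, world axes, zero at the start; "torque": the same for the moment, N m; "opening": opening from 0.0 (shut) to 1.0 (fully open).
Only numpy, scipy, OpenCV 4.12 (cv2) and the standard library are available. Lean on these libraries where they do the work, as an engineer would, in place of code of your own. Each camera call takes 0.05 s, during which the arm holds its last target.

TASK

The display train on the toy stall has a gap between the engine and the log wagon: fill it with the red van from the stock case. Draw the case's yellow safety slide clear, pull the orange catch out off the lid, swing the lid back past its balance point so that it stays open by itself, without letting it slam, then take the red van out and stand it in the gap with all its wheels down in the grooves of the track, either way round. Do not drop the van, and leave the engine, the other wagons and the loose toys on the counter where they are.

Things in the scene. Friction and masses are not known exactly. Their poses are not given: they have to be found in the camera images.
- case: Fixed plywood stock case, outside 186 (x) x 192 (y) x 74 high without its lid, walls and floor 10 thick. Origin: centre of the underside, z up. Its front (-x of its frame, with catch and slide) faces roughly to the robot's right (world -y); its hinges are on the left. It stands on the left half of the counter.
- case_floor (a point): Centre of the case's inner floor, axes as the case. Two dividers 8 thick (tops 56 above this floor) part the inside into three lanes along x, each 166 long, 52 wide, centred at y = -60, 0, +60, one van in each. A lane hems in its van's sides (about 4 mm each); the van's ends are free (45 mm or more).
- slide (a joint): Safety slide: a steel bar with a yellow knob that runs on a shelf at the case's front, along +y of the case, 0 to 0.026 m, about 1.5 N of friction, stays where it is left. Near 0 (start 0 to 0.003) its end lies across the front of the orange catch and blocks it; from about 0.015 the catch is free.
- slide_knob (a point): Grip point on the slide's yellow knob, an upright round peg 14 in diameter, 40 high; 12 below its top. At slide = 0 it lies at (-123.5, 58, 112) in the case frame. A steel keeper strap (top 88 above the table) lies over the bar between knob and catch; the shut lid's top is 86.5 above the table.
- catch (a joint): Orange hooked catch in the middle of the case's front, hinged about an axis along y of the case; its hook over the lid's front lip (2.5 play) holds the lid shut. 0 = hooked; grows as its top swings out from the case and down, stop at 1.0 rad; stiff (about 1 N at the tab), stays where it is left. Clear of the lid from about 0.3 rad.
- catch_tab (a point): Grip point of the pull tab on top of the catch: the tab is 24 wide (along y of the case), 10 thick, 32 high; this point is 14 below its top end. At catch = 0 it lies at (-115, 0, 113) in the case frame, 26 above the lid's top.
- catch_hinge (a point): Point on the catch's hinge axis, at (-96, 0, 46) in the case frame; the tab point lies 70 from it.
- lid (a joint): Lid of the case: plywood 202 x 192 x 12, 0.3 kg, hinged along the case's rear (+x) top edge. 0 = shut; grows as it opens, stop at 1.9 rad. Free hinge: it falls shut below about 1.5 rad and falls back against its stop beyond; it does not stay by friction.
- lid_knob (a point): Centre of the lid's wooden T-pull: a short dowel, 24 diameter, 34 long along y of the case (flat ends), on a post, its axis 26 above the lid's top. Shut, it lies at (-76, 0, 112.5) in the case frame, 31 behind the edge of the lid's front lip (x = -107, 14 beyond the case wall). Gripped by its ends, it can turn between the fingers as the lid swings.
- lid_hinge (a point): Point on the lid's hinge axis (along y of the case), at (95, 0, 74.5) in the case frame; the pull's centre lies 175 from it.
- red_van: The van to move: wooden toy railway van, red walls, pale roof, 60 long (its x) x 44 wide (y) x 58 high, 0.1 to 0.18 kg. Flat upright ends and sides from 14 to 55 above its wheels' undersides. Four wheels, 22 diameter, 8 wide, at y = +-16.5; they do not turn. Origin: centre, level with the wheels' undersides; z up. Starts in any one of the lanes, x along it.
- green_van: Green van of the same shape, in another lane; leave it there.
- blue_van: Blue van of the same shape, in another lane; leave it there.
- track: Fixed wooden display track 360 long (its x) x 100 wide (y) x 18 high with a buffer stop (40 high) at each end. Origin: centre of the underside. Two grooves run along x, centred at y = +-16.5, each 14 wide and 4 deep, their floor 14 above the table. It lies to the robot's right with its x roughly along world +y.
- engine: Loose green toy engine on the track, 120 long x 50 wide x 86 high, 0.3 kg, wheels in the grooves. Origin: centre, level with the wheels' undersides. It stands on the -x side of the gap with its rear end (60 from its origin) to the gap.
- log_wagon: Loose blue wagon with logs on the track, 60 long x 44 wide x 62 high, on the +x side of the gap. Origin: centre, level with the wheels' undersides. The gap between engine and wagon is 76 to 80 long: 8 to 10 at each end of the van, no room for fingers; the van's sides stand free there.
- farmer: Loose wooden peg doll, blue with a dark hat, 38 diameter x 82 high. Origin: centre of its foot.
- hen: Loose white wooden hen, 42 diameter x 68 high. Origin: centre of its foot.
- car: Loose yellow wooden car, 78 long (x) x 46 wide x 44 high. Origin: centre, level with the wheels' undersides.
- sheep: Loose white wooden sheep, 65 long (x) x 20 wide x 55 high. Origin: centre between its feet. Fixed displays up to 160 high stand along the back of the counter, and up to 215 high at its far left and right ends.
There are look-alikes about, which are no part of the job. Leave any turquoise look-alike of the log_wagon alone.

How it is judged:
By the outcome, as a careful person would: the job done as asked, in the order asked, and still so for the second after the job is handed in, with the robot touching nothing.
It also fails if it takes over 72 s, if anything falls off the work surface, if the arm or the gripper's body presses on something with over 40 N, if the wrist force passes 120 N, or if a joint passes its speed limit or range.

## Working session

There is one attempt and no reset: what is moved stays moved. The work goes in short steps, Python scripts to look and compute and a tool call to move; the robot and the scene stay as the last step left them, time stands still between calls to the robot, and variables do not carry over. Pictures are saved under pics/ and viewed, and the job is handed in when it is done.

Besides the shell and the picture viewer there is one more tool, called after "Emit:" by a JSON object that holds its "fn" and its "kwargs", one argument or row to a line. drive_tool: Moves the arm, as the interface text tells. Its arguments: {"type":"object","properties":{"motion":{"type":"array"},"claw":{"type":"number"},"force":{"type":"number"}},"required":["motion"]}

```bash
mkdir -p pics && cat > h.py <<'E'
import numpy as np, cv2
from workcell import robot
from scipy.spatial.transform import Rotation as R
def K(p):
    f=210/np.tan(np.radians(p['vfov'])/2)
    return np.array([[f,0,p['cx']],[0,f,p['cy']],[0,0,1.]])
def shot(name,fn=None):
    p=robot.camera_params(name); im,d=robot.read_camera(name)
    if fn: cv2.imwrite('pics/'+fn+'.png',im[:,:,::-1]); np.savez('pics/'+fn+'.npz',im=im,d=d,**{k:np.array(v) for k,v in p.items()})
    return im,d,p
def load(fn):
    z=np.load('pics/'+fn+'.npz'); return z['im'],z['d'],{k:z[k] for k in z.files if k not in('im','d')}
def rotm(p):
    r=np.array(p['rotation']); return r if r.shape==(3,3) else R.from_quat(r).as_matrix()
def ray(p,uv):
    uv=np.array(uv,float).reshape(-1,1,2)
    n=cv2.undistortPoints(uv,K(p),np.array(p['dist'])).reshape(-1,2)
    return np.c_[n,np.ones(len(n))]@rotm(p).T   # scaled so depth=1
def onplane(p,uv,z):
    r=ray(p,uv); e=np.array(p['eye']); return e+r*((z-e[2])/r[:,2])[:,None]
def bydepth(p,uv,d):
    r=ray(p,uv); uv=np.array(uv).reshape(-1,2).astype(int)
    return np.array(p['eye'])+r*d[uv[:,1],uv[:,0]][:,None]
def proj(p,X):
    X=np.array(X,float).reshape(-1,3); Rm=rotm(p)
    rv=cv2.Rodrigues(Rm.T)[0]; t=-Rm.T@np.array(p['eye'])
    return cv2.projectPoints(X,rv,t,K(p),np.array(p['dist']))[0].reshape(-1,2)
def cloud(p,d):
    v,u=np.mgrid[0:420,0:560]; uv=np.c_[u.ravel(),v.ravel()]
    return bydepth(p,uv,d).reshape(420,560,3)
E
python3 - <<'E'
from h import *
for n in('side','top','wrist'):
    im,d,p=shot(n,n+'0'); print(n,p,(d>0).mean())
print(robot.get_obs())
E
```

```text
side {'vfov': 43.2120033045869, 'cx': 286.3997451068687, 'cy': 216.39234252109972, 'dist': array([-0.04396603,  0.        ,  0.        ,  0.        ,  0.        ]), 'eye': array([0.10762194, 1.05602563, 0.97550672]), 'rotation': array([-0.19138226,  0.87753951, -0.43046274,  0.08943754])} 0.9961054421768708
top {'vfov': 57.203047696878166, 'cx': 285.22572640509907, 'cy': 201.44827751568505, 'dist': array([-0.03112327,  0.        ,  0.        ,  0.        ,  0.        ]), 'eye': array([0.375719  , 0.0566687 , 1.23162904]), 'rotation': array([ 0.7130959 , -0.69642352,  0.06395191, -0.04897616])} 0.9958971088435374
wrist {'vfov': 63.20827785294869, 'cx': 280.13936345629395, 'cy': 208.27773984327843, 'dist': array([-0.0732907,  0.       ,  0.       ,  0.       ,  0.       ]), 'eye': array([ 0.2823761 , -0.59014517,  0.37400535]), 'rotation': array([ 0.80025684, -0.57762891, -0.09410893,  0.13068033])} 0.9961054421768708
{'clock': 0.15, 'q': array([-1.29662416e+00,  4.80701723e-01,  1.59674520e+00,  1.21090225e-06,
        1.06510121e+00, -4.65992609e-02]), 'dq': array([ 0.0004983 , -0.0010081 , -0.00185963, -0.0007167 ,  0.00072503,
       -0.00040684]), 'joint_torque': array([ 5.22972259e-04, -9.51150584e+01, -4.30461001e+01, -1.31677966e-04,
        8.11731443e-03,  7.82516281e-05]), 'position': array([ 0.20492184, -0.61668572,  0.4042047 ]), 'ee_rot': array([ 8.10955571e-01, -5.85107540e-01, -3.73654164e-04, -2.97686984e-04]), 'contact_force': array([-0.11875179,  0.42724158,  0.10320303]), 'torque': array([-0.03041278,  0.00557547,  0.02034904]), 'opening': 1.0020287697110972}
```

View pics/top0.png

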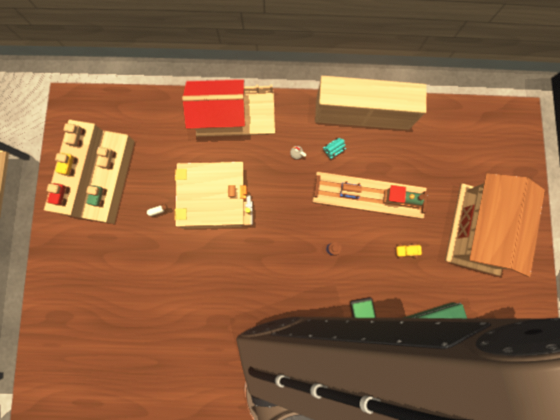

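View pics/side0.png

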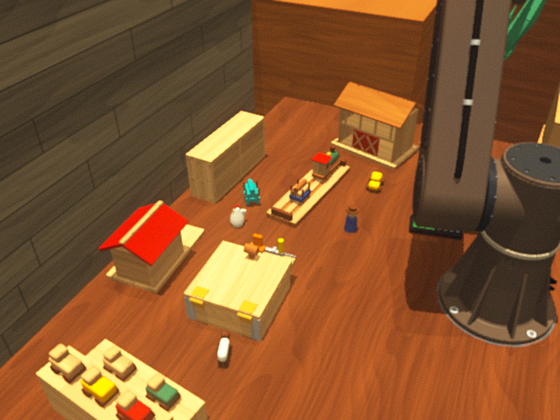

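View pics/wrist0.png

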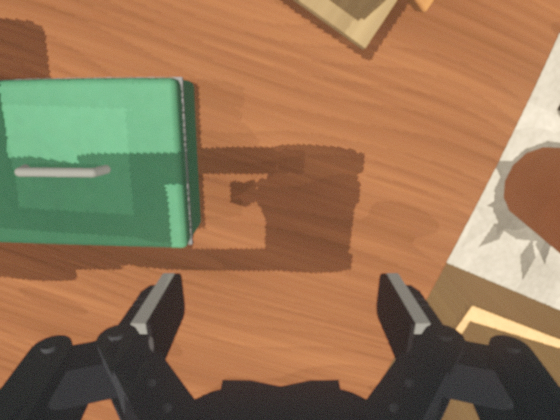

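```bash
python3 - <<'E'
from h import *
im,d,p=load('top0')
c=cv2.resize(im[150:240,165:265],None,fx=6,fy=6,interpolation=cv2.INTER_CUBIC); cv2.imwrite('pics/c1.png',c[:,:,::-1])
c=cv2.resize(im[125:265,285:435],None,fx=4,fy=4,interpolation=cv2.INTER_CUBIC); cv2.imwrite('pics/c2.png',c[:,:,::-1])
im,d,p=load('side0')
c=cv2.resize(im[225:345,180:305],None,fx=5,fy=5,interpolation=cv2.INTER_CUBIC); cv2.imwrite('pics/c3.png',c[:,:,::-1])
E
```

```text
(no output)
```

View pics/c1.png

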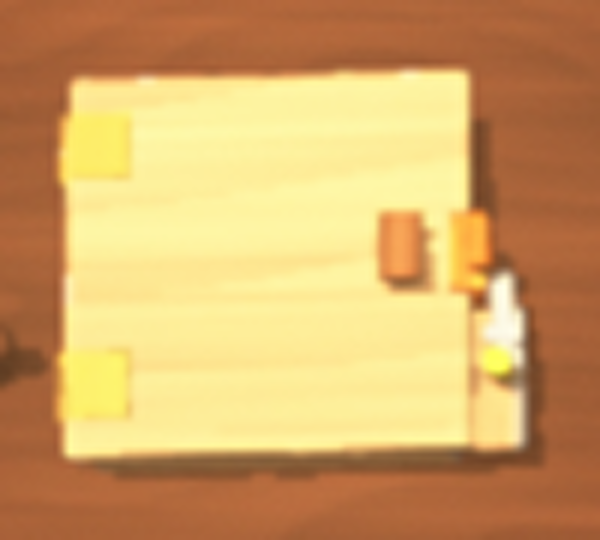

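View pics/c2.png

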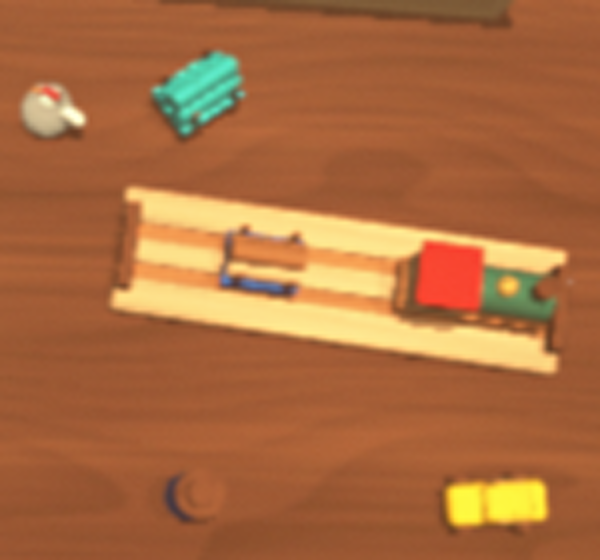

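View pics/c3.png

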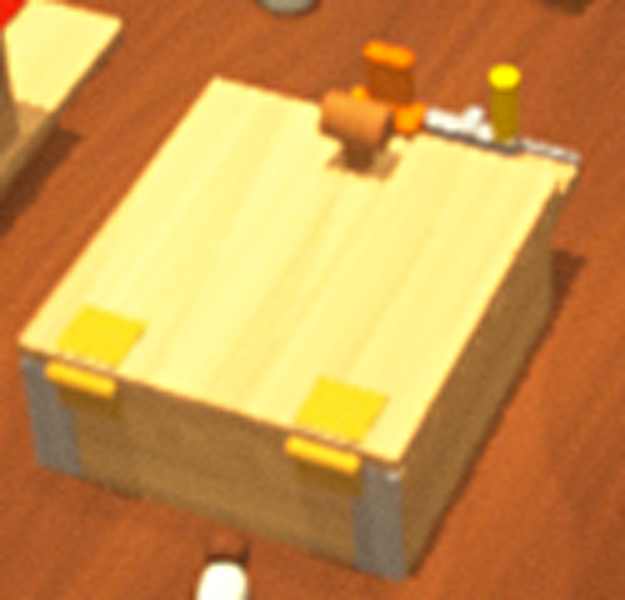

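```bash
python3 - <<'E'
from h import *
im,d,p=load('top0'); C=cloud(p,d)
X=C.reshape(-1,3)
z=C[:,:,2]
m=(np.abs(z-0.0865)<0.01); m[:, :150]=0; m[:,262:]=0; m[:140]=0;m[240:]=0
m=m.astype(np.uint8); n,l,s,c=cv2.connectedComponentsWithStats(m); i=1+np.argmax(s[1:,4]); print(s[i],c[i])
q=C[l==i]; print('lid z',np.median(q[:,2]))
cnt=cv2.findContours((l==i).astype(np.uint8),cv2.RETR_EXTERNAL,cv2.CHAIN_APPROX_NONE)[0][0]
W=onplane(p,cnt.reshape(-1,2),np.median(q[:,2]))
r=cv2.minAreaRect((W[:,:2]*1000).astype(np.float32)); print(r, cv2.boxPoints(r))
pts={'hinge1':(180,175),'hinge2':(180,214),'pull':(232,191),'tab':(243.5,190),'knob':(248,210),'hen':(297,153),'turq':(335,148),'farmer':(334,249),'car':(409,251),'sheep':(156,211),'logw':(350,188),'cab':(397,194),'gapc':(372,193)}
for k,v in pts.items(): print(k,v,bydepth(p,[v],d).round(4))
print('track',onplane(p,[(285+127/4,125+190/4),(285+567/4,125+252/4),(285+556/4,125+372/4),(285+112/4,125+306/4)],0.018))
E
```

```text
[ 174  162   78   64 4202] [209.27867682 193.86197049]
lid z 0.08512660357560731
((581.0518798828125, 254.083740234375), (192.4917755126953, 230.39430236816406), 3.0627036094665527) [[478.78864 363.97403]
 [491.09833 133.90883]
 [683.3151  144.19345]
 [671.00543 374.25867]]
hinge1 (180, 175) [[0.6337 0.3552 0.0871]]
hinge2 (180, 214) [[0.5149 0.3479 0.0853]]
pull (232, 191) [[0.5818 0.1913 0.1228]]
tab (243.5, 190) [[0.585  0.1576 0.1258]]
knob (248, 210) [[0.5273 0.1427 0.1203]]
hen (297, 153) [[ 7.254e-01 -7.000e-04  4.310e-02]]
turq (335, 148) [[ 0.7416 -0.1206  0.0561]]
farmer (334, 249) [[ 0.4219 -0.1145  0.079 ]]
car (409, 251) [[ 0.422  -0.3529  0.044 ]]
sheep (156, 211) [[0.5268 0.4319 0.0482]]
logw (350, 188) [[ 0.609  -0.1636  0.0776]]
cab (397, 194) [[ 0.5911 -0.3039  0.0933]]
gapc (372, 193) [[ 0.6065 -0.2463  0.0178]]
track [[ 0.66930397 -0.06700604  0.018     ]
 [ 0.62778734 -0.42629882  0.018     ]
 [ 0.52930407 -0.41366153  0.018     ]
 [ 0.57384411 -0.05580218  0.018     ]]
```

```bash
cat >> h.py <<'E'
G=0.155
# tool orientation: jaws dir angle psi (world, tool down), then tilt t about tool x axis, s about tool y axis
def ori(psi,tx=0,ty=0):
    c,s=np.cos(psi),np.sin(psi)
    M=np.array([[c,s,0],[s,-c,0],[0,0,-1.]])
    return M@R.from_rotvec([tx,0,0]).as_matrix()@R.from_rotvec([0,ty,0]).as_matrix()
def row(g,M,cur=None):
    """g: world grasp point, M orientation; cur=(pos,Rmat) start pose"""
    if cur is None: cur=now()
    P,R0=cur
    T=np.array(g)-M@np.array([0,0,G])*-1*-1
    dp=R0.T@(T-P); rv=R.from_matrix(R0.T@M).as_rotvec()
    return np.r_[dp,rv].round(4)
def now():
    o=robot.get_obs(); return np.array(o['position']),R.from_quat(o['ee_rot']).as_matrix()
E
python3 - <<'E'
from h import *
p=robot.camera_params('wrist'); P,M=now()
print('cam eye in tool',M.T@(p['eye']-P)); print('cam axes in tool\n',M.T@rotm(p))
psi=np.radians(3.06)
for g in [(0.50,-0.20,0.25),(0.53,0.17,0.22)]: print(row(g,ori(psi)).tolist())
print(row((0.5,-0.2,0.25),ori(psi/2-0.6)).tolist())
E
```

```text
cam eye in tool [-0.00070114 -0.08186851  0.03012231]
cam axes in tool
 [[ 9.99998870e-01 -7.86586460e-04  1.28079152e-03]
 [ 3.38577723e-04  9.48115356e-01  3.17926340e-01]
 [-1.46441466e-03 -3.17925547e-01  9.48114551e-01]]
[-0.3024, -0.4114, -0.0005, -0.0007, 0.0008, -1.3034]
[-0.644, -0.5565, 0.0298, -0.0007, 0.0008, -1.3034]
[-0.3024, -0.4114, -0.0005, -0.0004, 0.0009, -0.6767]
```

Emit:
{"fn": "drive_tool", "kwargs": {
  "motion": [
    [-0.3,-0.41,0,0,0,-0.68],
    [-0.3,-0.41,0,0,0,-0.68],
    [-0.3,-0.41,0,0,0,-0.68],
    [-0.3,-0.41,0,0,0,-0.68],
    [-0.3,-0.41,0,0,0,-0.68],
    [-0.3,-0.41,0,0,0,-0.68],
    [-0.3,-0.41,0,0,0,-0.68],
    [-0.3,-0.41,0,0,0,-0.68],
    [-0.3,-0.41,0,0,0,-0.68],
    [-0.3,-0.41,0,0,0,-0.68],
    [-0.644,-0.556,0.03,0,0,-1.303],
    [-0.644,-0.556,0.03,0,0,-1.303],
    [-0.644,-0.556,0.03,0,0,-1.303],
    [-0.644,-0.556,0.03,0,0,-1.303],
    [-0.644,-0.556,0.03,0,0,-1.303],
    [-0.644,-0.556,0.03,0,0,-1.303],
    [-0.644,-0.556,0.03,0,0,-1.303],
    [-0.644,-0.556,0.03,0,0,-1.303],
    [-0.644,-0.556,0.03,0,0,-1.303],
    [-0.644,-0.556,0.03,0,0,-1.303]
  ],
  "claw": 0.045
}}

```text
clock: 1.82
position: [0.5223, 0.1337, 0.3771]
ee_rot: [1.0, 0.027, 0.0, 0.0]
contact_force: [1.3, -0.7, 0.2]
opening: 0.528
```

```bash
python3 - <<'E'
from h import *
for n in('wrist','top','side'): shot(n,n+'1')
print(robot.get_obs()['position'])
E
```

```text
[0.52245025 0.13418948 0.37678527]
```

View pics/wrist1.png

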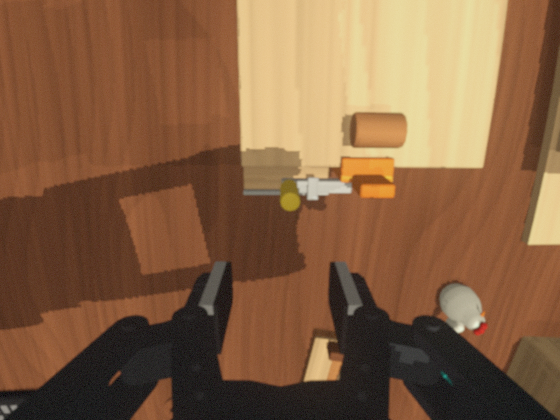

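```bash
python3 - <<'E'
from h import *
W=load('wrist1'); S=load('side1'); T=load('top0')
im,d,p=W
C=cloud(p,d); hsv=cv2.cvtColor(im,cv2.COLOR_RGB2HSV)
def comp(m,mn=20):
    n,l,s,c=cv2.connectedComponentsWithStats(m.astype(np.uint8)); return [(l==i) for i in range(1,n) if s[i,4]>mn]
z=C[:,:,2]
lid=(np.abs(z-0.0865)<0.006); 
print('lid z med',np.median(z[lid]))
reg=np.zeros(z.shape,bool); reg[100:215,240:410]=1
for m in comp((z>0.1)&reg):
    v,u=np.nonzero(m); q=C[m]; print('raised',u.min(),u.max(),v.min(),v.max(),'xyz med',np.median(q,0).round(4),'max z',q[:,2].max().round(4),'x',q[:,0].min().round(4),q[:,0].max().round(4),'y',q[:,1].min().round(4),q[:,1].max().round(4))
# lid front edge and sides via contour on plane
ll=max(comp(lid),key=lambda m:m.sum())
cnt=max(cv2.findContours(ll.astype(np.uint8),cv2.RETR_EXTERNAL,cv2.CHAIN_APPROX_NONE)[0],key=len).reshape(-1,2)
for name,uv in {'front':[(265,167),(335,167),(410,167),(478,167)],'left':[(237,5),(239,80),(241,150)],'right':[(506,5),(496,80),(487,150)]}.items():
    print(name,onplane(p,uv,0.0865)[:,:2].round(4).tolist())
# slide knob top triangulate wrist(290,201) & side
def tri(pa,a,pb,b):
    ra,rb=ray(pa,[a])[0],ray(pb,[b])[0]; A=np.c_[ra,-rb]; s=np.linalg.lstsq(A,pb['eye']-pa['eye'],rcond=None)[0]
    x=pa['eye']+ra*s[0]; y=pb['eye']+rb*s[1]; return (x+y)/2,np.linalg.norm(x-y)
print('knob', tri(p,(290,201),T[2],(248,209.5)), tri(p,(290,201),S[2],(180+504/5,225+76/5)))
E
```

```text
lid z med 0.08706442297254416
raised 349 407 111 147 xyz med [0.5824 0.198  0.123 ] max z 0.347 x 0.5181 0.6017 y 0.1845 0.2158
raised 352 395 175 197 xyz med [0.5842 0.1603 0.1266] max z 0.347 x 0.5181 0.5989 y 0.1523 0.2158
raised 280 300 183 210 xyz med [0.528  0.149  0.1241] max z 0.347 x 0.5181 0.5354 y 0.1396 0.2158
front [[0.509, 0.1615], [0.5632, 0.1644], [0.6222, 0.1678], [0.6776, 0.1713]]
left [[0.4851, 0.2741], [0.4877, 0.2245], [0.4902, 0.1737]]
right [[0.6746, 0.289], [0.6774, 0.2373], [0.6819, 0.1851]]
knob (array([0.52922235, 0.14333997, 0.11387302]), np.float64(0.0008356198314294584)) (array([0.52834622, 0.14583368, 0.12177501]), np.float64(0.00025417469776472097))
```

```bash
python3 - <<'E'
from h import *
im,d,p=load('wrist1')
c=cv2.resize(im[95:215,230:430],None,fx=4,fy=4,interpolation=cv2.INTER_CUBIC); cv2.imwrite('pics/c4.png',c[:,:,::-1])
E
```

```text
(no output)
```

View pics/c4.png

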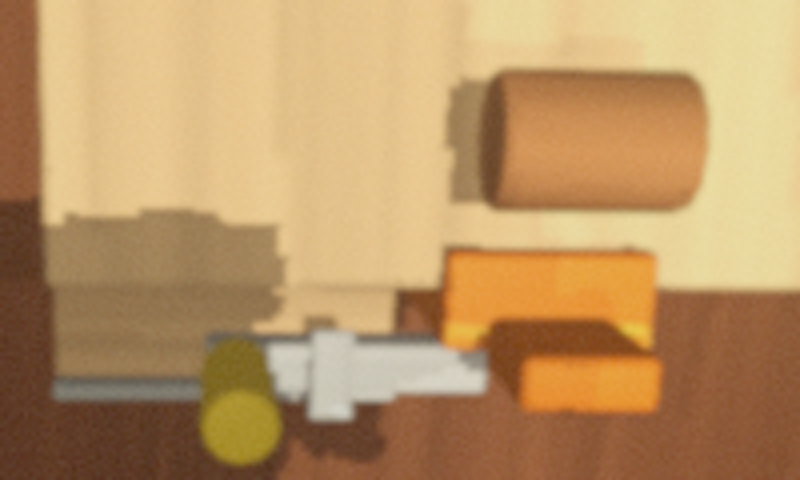

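```bash
cat >> h.py <<'E'
psi=0.057
O=np.array([0.580,0.2725,0]); xc=np.array([-np.sin(psi),np.cos(psi),0]); yc=np.array([-np.cos(psi),-np.sin(psi),0])
def case(x,y,z): return O+(x*xc+y*yc)/1000+np.array([0,0,z/1000])
E
python3 - <<'E'
from h import *
im,d,p=load('wrist1')
print(onplane(p,[(360,191),(395,191),(377.5,191)],0.127), case(-115,0,113),case(-76,0,112.5),case(-123.5,58,112))
k=case(-123.5,58,112); c=now(); M=ori(psi)
print(row(k+[0,0,.04],M,c),row(k,M,c),row(k+.023*yc,M,c))
E
```

```text
[[0.57472329 0.15705488 0.127     ]
 [0.59850883 0.15837073 0.127     ]
 [0.58657743 0.15770818 0.127     ]] [0.58655145 0.15768677 0.113     ] [0.58432965 0.19662343 0.1125    ] [0.52912988 0.14589636 0.112     ]
[ 0.0074 -0.0113  0.0698 -0.0002  0.0004  0.0003] [ 0.0074 -0.0113  0.1098 -0.0002  0.0004  0.0003] [-0.0156 -0.0113  0.1098 -0.0002  0.0004  0.0003]
```

Emit:
{"fn": "drive_tool", "kwargs": {
  "motion": [
    [0.0074,-0.0113,0.04,0,0,0],
    [0.0074,-0.0113,0.075,0,0,0],
    [0.0074,-0.0113,0.095,0,0,0],
    [0.0074,-0.0113,0.11,0,0,0],
    [0.0074,-0.0113,0.11,0,0,0],
    [0.0074,-0.0113,0.11,0,0,0]
  ]
}}

```text
clock: 2.47
position: [0.529, 0.1422, 0.2669]
ee_rot: [1.0, 0.026, -0.001, 0.0]
contact_force: [0.1, -1.2, 0.9]
opening: 0.527
```

Emit:
{"fn": "drive_tool", "kwargs": {
  "motion": [
    [0,0,0,0,0,0],
    [0,0,0,0,0,0],
    [0,0,0,0,0,0],
    [0,0,0,0,0,0],
    [0,0,0,0,0,0],
    [0,0,0,0,0,0]
  ],
  "claw": 0.008,
  "force": 25
}}

```text
clock: 2.97
position: [0.5291, 0.143, 0.2685]
ee_rot: [1.0, 0.027, 0.0, -0.0]
contact_force: [-3.6, -1.2, 7.3]
opening: 0.152
```

Emit:
{"fn": "drive_tool", "kwargs": {
  "motion": [
    [-0.004,0,0,0,0,0],
    [-0.008,0,0,0,0,0],
    [-0.012,0,0,0,0,0],
    [-0.016,0,0,0,0,0],
    [-0.02,0,0,0,0,0],
    [-0.023,0,0,0,0,0],
    [-0.023,0,0,0,0,0]
  ]
}}

```text
clock: 3.55
position: [0.5061, 0.1418, 0.2684]
ee_rot: [1.0, 0.027, 0.001, -0.0]
contact_force: [-1.4, -2.7, 11.1]
opening: 0.156
```

Emit:
{"fn": "drive_tool", "kwargs": {
  "motion": [
    [0,0,0,0,0,0],
    [0,0,0,0,0,0],
    [0,0,0,0,0,0],
    [0,0,-0.03,0,0,0],
    [0,0,-0.06,0,0,0],
    [0,0.0,-0.07,0,0,0],
    [0,0.0,-0.07,0,0,0]
  ],
  "claw": 0.045
}}

```text
clock: 4.13
position: [0.5071, 0.1421, 0.3398]
ee_rot: [1.0, 0.027, 0.002, -0.0]
contact_force: [0.0, 0.6, 0.5]
opening: 0.529
```

```bash
python3 - <<'E'
from h import *
im,d,p=shot('wrist','wrist2')
c=now();M=ori(psi);print(c[0])
t=case(-115,0,114)
print(row(t+[0,0,.05],M,c),row(t,M,c))
c2=cv2.resize(im[130:330,150:450],None,fx=2.6,fy=2.6,interpolation=cv2.INTER_CUBIC); cv2.imwrite('pics/c5.png',c2[:,:,::-1])
E
```

```text
[0.50654672 0.14203024 0.33823565]
[ 0.0807 -0.0114  0.0194 -0.0004 -0.0025 -0.004 ] [ 0.0806 -0.0114  0.0694 -0.0004 -0.0025 -0.004 ]
```

View pics/c5.png

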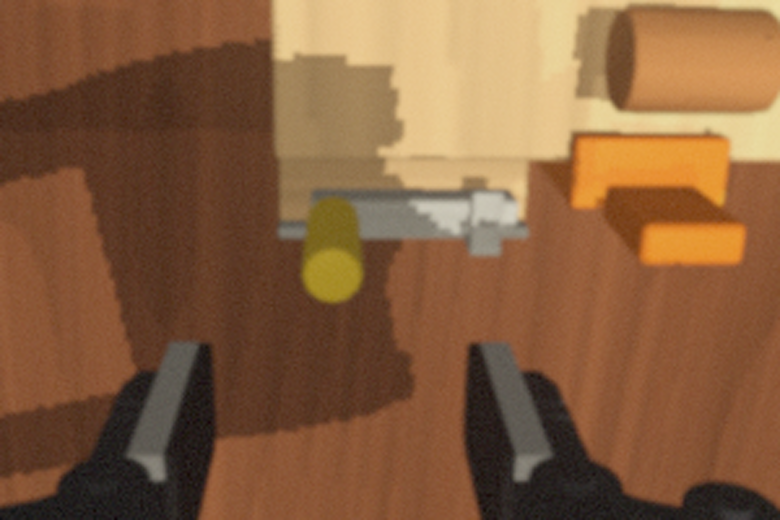

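Emit:
{"fn": "drive_tool", "kwargs": {
  "motion": [
    [0.04,-0.006,0.0,0,0,0],
    [0.0807,-0.0114,0.005,0,0,0],
    [0.0807,-0.0114,0.03,0,0,0],
    [0.0807,-0.0114,0.055,0,0,0],
    [0.0807,-0.0114,0.067,0,-0.002,-0.004],
    [0.0807,-0.0114,0.067,0,-0.002,-0.004],
    [0.0807,-0.0114,0.067,0,-0.002,-0.004]
  ],
  "claw": 0.045
}}

```text
clock: 4.77
position: [0.5857, 0.1575, 0.2695]
ee_rot: [1.0, 0.029, -0.002, 0.0]
contact_force: [-0.2, 1.0, 1.0]
opening: 0.526
```

Emit:
{"fn": "drive_tool", "kwargs": {
  "motion": [
    [0,0,0,0,0,0],
    [0,0,0,0,0,0],
    [0,0,0,0,0,0],
    [0,0,0,0,0,0],
    [0,0,0,0,0,0]
  ],
  "claw": 0.018,
  "force": 25
}}

```text
clock: 5.18
position: [0.5866, 0.1576, 0.2714]
ee_rot: [1.0, 0.028, -0.0, -0.0]
contact_force: [-0.1, -2.2, 8.2]
opening: 0.275
```

```bash
python3 - <<'E'
from h import *
c=now();print(c[0], case(-115,0,116),robot.get_obs()['contact_force'],robot.get_obs()['opening'])
g0=c[0]+c[1]@[0,0,G]
H=case(-96,0,46)
for a in np.linspace(0.1,0.7,7):
    # rotate grasp about axis: outwards; case frame xz
    r=g0-H; x=r@xc; z=r[2]; ca,sa=np.cos(a),np.sin(a)
    x2=x*ca-z*sa; z2=x*sa+z*ca
    g=H+x2*xc+(r@yc)*yc+np.array([0,0,z2])
    # tool follows: top leans to -xc => rotation about yc by sign
    Mr=R.from_rotvec(yc*(-a)).as_matrix()@c[1]
    print(a.round(2),row(g,Mr,c).tolist(), 'lean check top:',(-Mr[:,2]@xc).round(2))
    
E
```

```text
[0.58656845 0.15758424 0.27144793] [0.58655145 0.15768677 0.116     ] [-0.1179578  -2.20756832  8.21228482] 0.27507181461907265
0.1 [0.0, 0.0224, 0.003, 0.1, 0.0, -0.0] lean check top: -0.1
0.2 [0.0, 0.0444, 0.0083, 0.2, 0.0, -0.0] lean check top: -0.2
0.3 [0.0, 0.0658, 0.0157, 0.3, 0.0, -0.0001] lean check top: -0.3
0.4 [0.0, 0.0863, 0.0252, 0.4, 0.0, -0.0001] lean check top: -0.39
0.5 [0.0, 0.1058, 0.0367, 0.5, 0.0, -0.0001] lean check top: -0.48
0.6 [0.0, 0.124, 0.0501, 0.6, 0.0, -0.0001] lean check top: -0.56
0.7 [0.0, 0.1408, 0.0653, 0.7, 0.0, -0.0001] lean check top: -0.64
```

Emit:
{"fn": "drive_tool", "kwargs": {
  "motion": [
    [0,0.0112,0.0012,0.05,0,0],
    [0,0.0224,0.003,0.1,0,0],
    [0,0.0335,0.0055,0.15,0,0],
    [0,0.0444,0.0083,0.2,0,0],
    [0,0.0552,0.0118,0.25,0,0],
    [0,0.0658,0.0157,0.3,0,0],
    [0,0.0762,0.0203,0.35,0,0],
    [0,0.0863,0.0252,0.4,0,0],
    [0,0.0962,0.0308,0.45,0,0],
    [0,0.1058,0.0367,0.5,0,0],
    [0,0.115,0.0432,0.55,0,0],
    [0,0.124,0.0501,0.6,0,0],
    [0,0.124,0.0501,0.6,0,0],
    [0,0.124,0.0501,0.6,0,0]
  ]
}}

```text
clock: 6.35
position: [0.5936, 0.0331, 0.2205]
ee_rot: [0.955, 0.026, -0.009, -0.295]
contact_force: [-0.1, -5.1, 7.9]
opening: 0.277
```

```bash
python3 - <<'E'
from h import *
o=robot.get_obs();print(o['position'],o['contact_force'],o['opening'],o['q'].round(2))
im,d,p=shot('side','side3')
c2=cv2.resize(im[200:320,200:350],None,fx=5,fy=5,interpolation=cv2.INTER_CUBIC); cv2.imwrite('pics/c6.png',c2[:,:,::-1])
E
```

```text
[0.59358263 0.03307105 0.22046389] [-0.10920954 -5.14592333  7.93305768] 0.2774539222377713 [-0.18  0.7   1.85  0.77  0.91 -0.82]
```

View pics/c6.png

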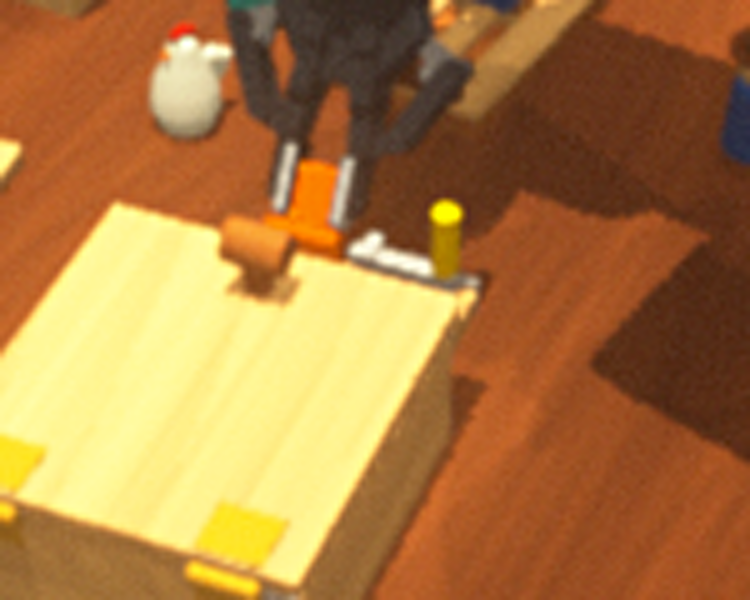

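Emit:
{"fn": "drive_tool", "kwargs": {
  "motion": [
    [0,0,0,0,0,0],
    [0,0,0,0,0,0],
    [0,0,0,0,0,0],
    [0,0,-0.03,0,0,0],
    [0,0,-0.07,0,0,0],
    [0,0,-0.09,0,0,0],
    [0,0,-0.09,0,0,0]
  ],
  "claw": 0.055
}}

```text
clock: 6.98
position: [0.5976, -0.0187, 0.2982]
ee_rot: [0.955, 0.027, -0.007, -0.294]
contact_force: [1.6, 0.3, 0.1]
opening: 0.645
```

```bash
python3 - <<'E'
from h import *
c=now();print(c[0]);M=ori(psi,-0.15) 
print(M[:,2])
t=case(-76,0,116)
print(row(t+[0,0,.05],M,c),row(t,M,c))
E
```

```text
[ 0.59756439 -0.01870261  0.29818301]
[ 0.00851336 -0.14919544 -0.98877108]
[-1.200e-03 -2.094e-01  1.170e-01 -7.475e-01 -3.600e-03 -5.000e-04] [-1.300e-03 -1.812e-01  1.583e-01 -7.475e-01 -3.600e-03 -5.000e-04]
```

Emit:
{"fn": "drive_tool", "kwargs": {
  "motion": [
    [-0.001,-0.209,0.115,-0.747,0,0],
    [-0.001,-0.209,0.115,-0.747,0,0],
    [-0.001,-0.209,0.115,-0.747,0,0],
    [-0.001,-0.209,0.115,-0.747,0,0],
    [-0.001,-0.209,0.115,-0.747,0,0],
    [-0.001,-0.209,0.115,-0.747,0,0],
    [-0.001,-0.209,0.115,-0.747,0,0],
    [-0.001,-0.209,0.115,-0.747,0,0],
    [-0.001,-0.209,0.115,-0.747,0,0]
  ]
}}

```text
clock: 7.73
position: [0.5808, 0.2227, 0.317]
ee_rot: [0.997, 0.031, 0.001, 0.073]
contact_force: [0.3, -1.0, 0.1]
opening: 0.644
```

```bash
python3 - <<'E'
from h import *
im,d,p=shot('wrist','wrist4')
c=now();print(c[0],c[0]+c[1]@[0,0,G]);M=ori(psi,-0.15) 
t=case(-76,0,115)
print(row(t,M,c), proj(p,case(-76,0,112.5)))
E
```

```text
[0.58098435 0.221138   0.31691305] [0.58184447 0.19864003 0.16355693]
[ 0.0021 -0.0056  0.0484 -0.0043  0.0027  0.0034] [[284.43545852 240.49616174]]
```

View pics/wrist4.png

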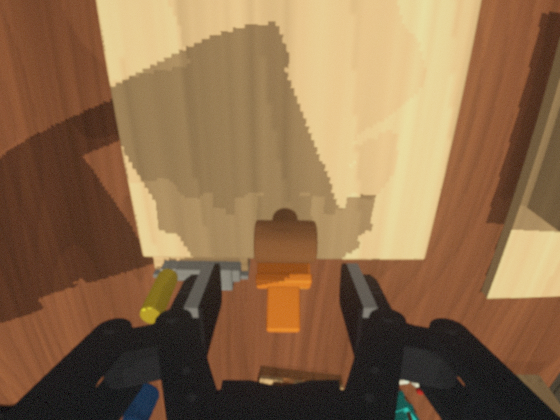

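Pull is at (285,240), matching the prediction (284,240.5). The catch tab is swung out at (284,310). Descend and grip.

Emit:
{"fn": "drive_tool", "kwargs": {
  "motion": [
    [0.002,-0.004,0.02,0,0,0.003],
    [0.002,-0.0056,0.038,-0.004,0.002,0.003],
    [0.002,-0.0056,0.0484,-0.004,0.002,0.003],
    [0.002,-0.0056,0.0484,-0.004,0.002,0.003],
    [0.002,-0.0056,0.0484,-0.004,0.002,0.003]
  ]
}}

```text
clock: 8.2
position: [0.5838, 0.2174, 0.2685]
ee_rot: [0.997, 0.026, 0.001, 0.075]
contact_force: [-0.7, 0.3, 0.6]
opening: 0.647
```

Emit:
{"fn": "drive_tool", "kwargs": {
  "motion": [
    [0,0,0,0,0,0],
    [0,0,0,0,0,0],
    [0,0,0,0,0,0],
    [0,0,0,0,0,0],
    [0,0,0,0,0,0]
  ],
  "claw": 0.028,
  "force": 30
}}

```text
clock: 8.62
position: [0.5835, 0.2184, 0.27]
ee_rot: [0.997, 0.027, 0.002, 0.075]
contact_force: [-5.0, -2.4, 6.5]
opening: 0.391
```

```bash
python3 - <<'E'
from h import *
c=now();o=robot.get_obs();print(c[0],o['contact_force'],o['opening'])
g0=c[0]+c[1]@[0,0,G]; print(g0,case(-76,0,112.5))
H=case(95,0,74.5); r=g0-H; x=r@xc; z=r[2]; print('rad',np.hypot(x,z))
for i,a in enumerate(np.linspace(0,1.9,39)[1:]):
    ca,sa=np.cos(a),np.sin(a)
    x2=x*ca+z*sa; z2=-x*sa+z*ca
    g=H+x2*xc+(r@yc)*yc+np.array([0,0,z2])
    t=0.25*a/1.9   # extra lean
    Mr=R.from_rotvec(yc*t).as_matrix()@c[1]
    print(a.round(2),row(g,Mr,c).round(3).tolist())
print((-Mr[:,2]@xc).round(2))
E
```

```text
[0.5834796  0.21836611 0.27000091] [-5.03073919 -2.36928232  6.50005878] 0.3905103348511154
[0.58477081 0.19508246 0.11676513] [0.58432965 0.19662343 0.1125    ]
rad 0.17766411211633806
0.05 [-0.0, -0.002, -0.009, -0.007, 0.0, 0.0]
0.1 [-0.0, -0.004, -0.018, -0.013, 0.0, 0.0]
0.15 [-0.0, -0.007, -0.026, -0.02, 0.0, 0.0]
0.2 [-0.0, -0.011, -0.035, -0.026, 0.0, 0.0]
0.25 [-0.0, -0.014, -0.043, -0.033, 0.0, 0.0]
0.3 [-0.0, -0.019, -0.052, -0.04, 0.0, 0.0]
0.35 [-0.0, -0.023, -0.06, -0.046, 0.0, 0.0]
0.4 [-0.0, -0.028, -0.067, -0.053, 0.0, 0.0]
0.45 [-0.0, -0.034, -0.075, -0.059, 0.0, 0.0]
0.5 [-0.0, -0.039, -0.083, -0.066, 0.0, 0.0]
0.55 [-0.0, -0.046, -0.09, -0.072, 0.0, 0.0]
0.6 [-0.0, -0.052, -0.097, -0.079, 0.0, 0.0]
0.65 [-0.0, -0.059, -0.103, -0.086, 0.0, 0.0]
0.7 [-0.0, -0.066, -0.11, -0.092, 0.0, 0.0]
0.75 [-0.0, -0.074, -0.116, -0.099, 0.0, 0.0]
0.8 [-0.0, -0.081, -0.121, -0.105, 0.0, 0.0]
0.85 [-0.0, -0.089, -0.127, -0.112, 0.0, 0.0]
0.9 [-0.0, -0.098, -0.132, -0.118, 0.0, 0.0]
0.95 [-0.0, -0.106, -0.136, -0.125, 0.0, 0.0]
1.0 [-0.0, -0.115, -0.14, -0.132, 0.0, 0.0]
1.05 [-0.0
[... 155 characters left out ...]
.158, 0.0, 0.0]
1.25 [-0.0, -0.162, -0.155, -0.164, 0.0, 0.0]
1.3 [-0.001, -0.171, -0.157, -0.171, 0.0, 0.0]
1.35 [-0.001, -0.181, -0.158, -0.178, 0.001, 0.0]
1.4 [-0.001, -0.191, -0.159, -0.184, 0.001, 0.0]
1.45 [-0.001, -0.201, -0.159, -0.191, 0.001, 0.0]
1.5 [-0.001, -0.211, -0.159, -0.197, 0.001, 0.0]
1.55 [-0.001, -0.22, -0.158, -0.204, 0.001, 0.0]
1.6 [-0.001, -0.23, -0.157, -0.21, 0.001, 0.0]
1.65 [-0.001, -0.24, -0.156, -0.217, 0.001, 0.0]
1.7 [-0.001, -0.25, -0.154, -0.224, 0.001, 0.0]
1.75 [-0.001, -0.259, -0.151, -0.23, 0.001, 0.0]
1.8 [-0.001, -0.269, -0.149, -0.237, 0.001, 0.0]
1.85 [-0.001, -0.278, -0.145, -0.243, 0.001, 0.0]
1.9 [-0.001, -0.288, -0.142, -0.25, 0.001, 0.0]
0.39
```

Emit:
{"fn": "drive_tool", "kwargs": {
  "motion": [
    [0,-0.001,-0.005,-0.003,0,0],
    [0,-0.004,-0.018,-0.013,0,0],
    [0,-0.007,-0.026,-0.02,0,0],
    [0,-0.011,-0.035,-0.026,0,0],
    [0,-0.014,-0.043,-0.033,0,0],
    [0,-0.019,-0.052,-0.04,0,0],
    [0,-0.023,-0.06,-0.046,0,0],
    [0,-0.028,-0.067,-0.053,0,0],
    [0,-0.034,-0.075,-0.059,0,0],
    [0,-0.039,-0.083,-0.066,0,0],
    [0,-0.046,-0.09,-0.072,0,0],
    [0,-0.052,-0.097,-0.079,0,0],
    [0,-0.059,-0.103,-0.086,0,0],
    [0,-0.066,-0.11,-0.092,0,0],
    [0,-0.074,-0.116,-0.099,0,0],
    [0,-0.081,-0.121,-0.105,0,0],
    [0,-0.089,-0.127,-0.112,0,0],
    [0,-0.098,-0.132,-0.118,0,0],
    [0,-0.106,-0.136,-0.125,0,0],
    [0,-0.106,-0.136,-0.125,0,0]
  ]
}}

```text
clock: 10.28
position: [0.5767, 0.3455, 0.3883]
ee_rot: [0.99, 0.027, 0.004, 0.138]
contact_force: [-4.4, -3.8, 2.9]
opening: 0.392
```

```bash
python3 - <<'E'
from h import *
im,d,p=shot('side','side5')
c2=cv2.resize(im[150:350,120:370],None,fx=3,fy=3); cv2.imwrite('pics/c7.png',c2[:,:,::-1])
c=now();o=robot.get_obs();print(c[0],o['contact_force'],o['opening'],o['q'].round(2))
g0=c[0]+c[1]@[0,0,G]
H=case(95,0,74.5); r=g0-H; x=r@xc; z=r[2]; print('rad',np.hypot(x,z),'theta',np.arctan2(z,-x)-np.arctan2(38,171))
rr=.1765;b=np.arctan2(38,171)
for i,a in enumerate(np.arange(1.0,1.96,.05)):
    x2=-rr*np.cos(a+b); z2=rr*np.sin(a+b)
    g=H+x2*xc+(r@yc)*yc+np.array([0,0,z2])
    t=0.14*(a-.95)/.95
    Mr=R.from_rotvec(yc*t).as_matrix()@c[1]
    print(a.round(2),row(g,Mr,c).round(3).tolist())
E
```

```text
[0.57675928 0.34491672 0.38802828] [-4.92603761 -3.43078989  0.70326317] 0.3928712630266756 [ 0.56  0.57  1.5  -0.26  1.22  0.62]
rad 0.1767191196982423 theta 0.9766619800266194
1.0 [-0.0, -0.005, -0.002, -0.007, 0.0, -0.0]
1.05 [-0.0, -0.013, -0.007, -0.015, 0.0, -0.0]
1.1 [-0.0, -0.022, -0.012, -0.022, 0.0, -0.0]
1.15 [-0.0, -0.03, -0.016, -0.03, 0.0, -0.0]
1.2 [-0.0, -0.04, -0.02, -0.037, 0.0, -0.0]
1.25 [-0.0, -0.049, -0.023, -0.044, 0.0, -0.0]
1.3 [-0.0, -0.058, -0.026, -0.052, 0.0, -0.0]
1.35 [-0.0, -0.068, -0.029, -0.059, 0.0, -0.0]
1.4 [-0.0, -0.078, -0.031, -0.066, 0.0, -0.0]
1.45 [-0.0, -0.087, -0.033, -0.074, 0.0, -0.0]
1.5 [-0.0, -0.097, -0.034, -0.081, 0.0, -0.0]
1.55 [-0.0, -0.107, -0.035, -0.088, 0.0, -0.0]
1.6 [-0.0, -0.117, -0.035, -0.096, 0.0, -0.0]
1.65 [-0.0, -0.127, -0.035, -0.103, 0.0, -0.0]
1.7 [-0.0, -0.137, -0.035, -0.11, 0.0, -0.0]
1.75 [-0.0, -0.147, -0.034, -0.118, 0.0, -0.0]
1.8 [-0.0, -0.157, -0.032, -0.125, 0.0, -0.0]
1.85 [-0.0, -0.166, -0.03, -0.133, 0.0, -0.0]
1.9 [-0.0, -0.176, -0.028, -0.14, 0.0, -0.0]
1.95 [-0.0, -0.186, -0.025, -0.147, 0.0, -0.0]
```

View pics/c7.png

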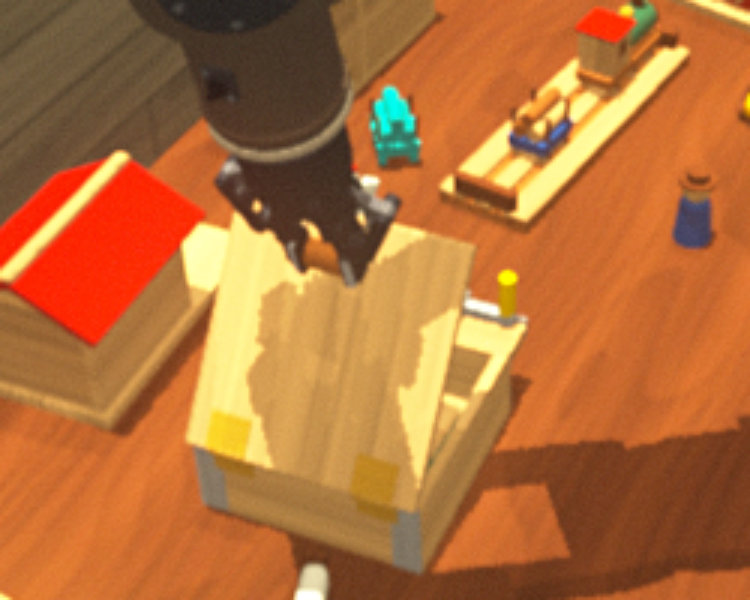

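Emit:
{"fn": "drive_tool", "kwargs": {
  "motion": [
    [0,-0.005,-0.002,-0.007,0,0],
    [0,-0.013,-0.007,-0.015,0,0],
    [0,-0.022,-0.012,-0.022,0,0],
    [0,-0.03,-0.016,-0.03,0,0],
    [0,-0.04,-0.02,-0.037,0,0],
    [0,-0.049,-0.023,-0.044,0,0],
    [0,-0.058,-0.026,-0.052,0,0],
    [0,-0.068,-0.029,-0.059,0,0],
    [0,-0.078,-0.031,-0.066,0,0],
    [0,-0.087,-0.033,-0.074,0,0],
    [0,-0.097,-0.034,-0.081,0,0],
    [0,-0.107,-0.035,-0.088,0,0],
    [0,-0.117,-0.035,-0.096,0,0],
    [0,-0.127,-0.035,-0.103,0,0],
    [0,-0.137,-0.035,-0.11,0,0],
    [0,-0.147,-0.034,-0.118,0,0],
    [0,-0.153,-0.033,-0.122,0,0],
    [0,-0.16,-0.0315,-0.127,0,0],
    [0,-0.165,-0.03,-0.132,0,0],
    [0,-0.165,-0.03,-0.132,0,0]
  ]
}}

```text
clock: 12.0
position: [0.5679, 0.5122, 0.3714]
ee_rot: [0.979, 0.027, 0.007, 0.202]
contact_force: [0.1, 3.2, 8.6]
opening: 0.389
```

```bash
python3 - <<'E'
from h import *
im,d,p=shot('side','side6')
c2=cv2.resize(im[100:350,80:380],None,fx=2.5,fy=2.5); cv2.imwrite('pics/c8.png',c2[:,:,::-1])
c=now();o=robot.get_obs();print(c[0],o['contact_force'],o['opening'],o['q'].round(2))
g0=c[0]+c[1]@[0,0,G]
H=case(95,0,74.5); r=g0-H; x=r@xc; z=r[2]; print('rad',np.hypot(x,z),'theta',np.arctan2(z,-x)-np.arctan2(38,171))
E
```

```text
[0.56791852 0.51178645 0.37156201] [0.38805955 3.70575567 9.02867044] 0.3889899267415814 [ 0.77  0.77  1.18 -0.31  1.47  0.79]
rad 0.1756903300498249 theta 1.845778673076273
```

View pics/c8.png

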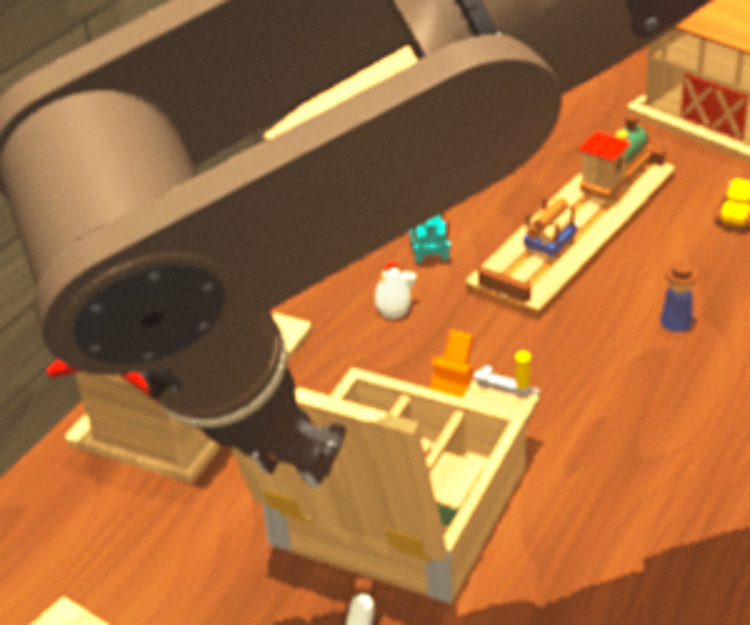

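Emit:
{"fn": "drive_tool", "kwargs": {
  "motion": [
    [0,-0.002,0.0005,0,0,0],
    [0,-0.004,0.001,0,0,0],
    [0,-0.006,0.002,0,0,0],
    [0,-0.008,0.0025,0,0,0],
    [0,-0.008,0.0025,0,0,0]
  ]
}}

```text
clock: 12.47
position: [0.5675, 0.5185, 0.3673]
ee_rot: [0.979, 0.027, 0.007, 0.201]
contact_force: [-1.2, 7.6, 15.8]
opening: 0.395
```

```bash
python3 - <<'E'
from h import *
c=now();o=robot.get_obs();print(c[0],o['contact_force'],o['opening'])
g0=c[0]+c[1]@[0,0,G]
H=case(95,0,74.5); r=g0-H; x=r@xc; z=r[2]; print('rad',np.hypot(x,z),'theta',np.arctan2(z,-x)-np.arctan2(38,171))
print(c[1])
E
```

```text
[0.56748489 0.51848734 0.36732292] [-1.21826133  7.6367355  15.77215044] 0.39453888862993086
rad 0.1753563101562698 theta 1.892586542593853
[[ 0.99846942  0.04956478  0.02453861]
 [ 0.05522355 -0.91776241 -0.39327155]
 [ 0.0030282   0.39402472 -0.91909485]]
```

Emit:
{"fn": "drive_tool", "kwargs": {
  "motion": [
    [0,0,0,0,0,0],
    [0,0,0,0,0,0],
    [0,0,0,0,0,0],
    [0,0,0,0,0,0],
    [0,0,-0.03,0,0,0],
    [0,0,-0.07,0,0,0],
    [0,0,-0.11,0,0,0],
    [0,0,-0.15,0,0,0],
    [0,0,-0.165,0,0,0],
    [0,0,-0.165,0,0,0]
  ],
  "claw": 0.06
}}

```text
clock: 13.3
position: [0.5635, 0.5835, 0.5217]
ee_rot: [0.979, 0.027, 0.008, 0.2]
contact_force: [-0.5, 0.3, 0.5]
opening: 0.702
```

```bash
python3 - <<'E'
from h import *
c=now();o=robot.get_obs();print(c[0],o['contact_force'],o['q'].round(2))
M=ori(psi-np.pi/2)
print(row((0.575,0.32,0.37),M,c),row((0.578,0.22,0.28),M,c))
E
```

```text
[0.56354481 0.58350535 0.52171214] [-0.52029924  0.31252101  0.49778159] [ 0.83  0.78  0.8  -0.3   1.84  0.74]
[-0.0031  0.2439  0.1005  0.3129 -0.3199  1.5448] [-0.0061  0.3005  0.2225  0.3129 -0.3199  1.5448]
```

Emit:
{"fn": "drive_tool", "kwargs": {
  "motion": [
    [-0.003,0.244,0.1,0.313,-0.32,1.545],
    [-0.003,0.244,0.1,0.313,-0.32,1.545],
    [-0.003,0.244,0.1,0.313,-0.32,1.545],
    [-0.003,0.244,0.1,0.313,-0.32,1.545],
    [-0.003,0.244,0.1,0.313,-0.32,1.545],
    [-0.003,0.244,0.1,0.313,-0.32,1.545],
    [-0.003,0.244,0.1,0.313,-0.32,1.545],
    [-0.006,0.3,0.222,0.313,-0.32,1.545],
    [-0.006,0.3,0.222,0.313,-0.32,1.545],
    [-0.006,0.3,0.222,0.313,-0.32,1.545],
    [-0.006,0.3,0.222,0.313,-0.32,1.545],
    [-0.006,0.3,0.222,0.313,-0.32,1.545],
    [-0.006,0.3,0.222,0.313,-0.32,1.545],
    [-0.006,0.3,0.222,0.313,-0.32,1.545],
    [-0.006,0.3,0.222,0.313,-0.32,1.545]
  ],
  "claw": 0.085
}}

```text
clock: 14.55
position: [0.5774, 0.2183, 0.432]
ee_rot: [0.727, -0.686, -0.0, 0.004]
contact_force: [0.2, -0.2, -0.4]
opening: 0.996
```

```bash
python3 - <<'E'
from h import *
for n in('wrist','side','top'): shot(n,n+'7')
c=now();o=robot.get_obs();print(c[0],o['q'].round(2))
E
```

```text
[0.57759636 0.21897941 0.43229086] [ 0.31  0.41  1.64 -0.    1.1   1.83]
```

View pics/wrist7.png

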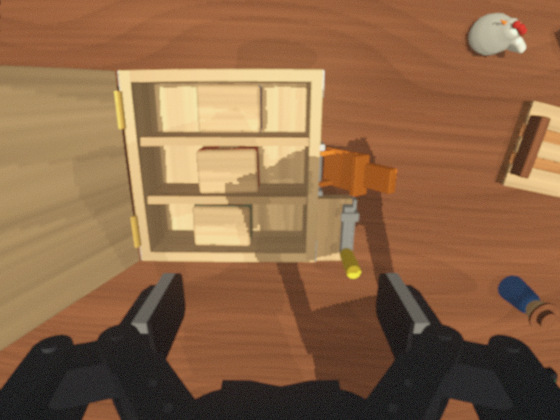

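View pics/side7.png

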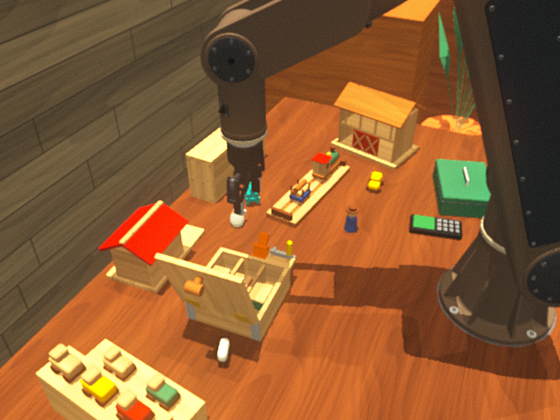

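```bash
python3 - <<'E'
from h import *
im,d,p=load('wrist7')
c=cv2.resize(im[60:270,115:335],None,fx=3.5,fy=2.8,interpolation=cv2.INTER_CUBIC); c=np.clip(c.astype(float)*1.3,0,255).astype(np.uint8);cv2.imwrite('pics/c9.png',c[:,:,::-1])
C=cloud(p,d);z=C[:,:,2]
m=((np.abs(z-0.068)<0.004))
m[:75]=0;m[258:]=0;m[:,160:]&=True;m[:,:150]=0;m[:,300:]=0
n,l,s,cc=cv2.connectedComponentsWithStats(m.astype(np.uint8))
for i in range(1,n):
    if s[i,4]>500: print(s[i],cc[i],np.median(C[l==i],0))
im,d,p=load('side7')
c=cv2.resize(im[240:330,170:300],None,fx=6,fy=6,interpolation=cv2.INTER_CUBIC);c=np.clip(c.astype(float)*1.3,0,255).astype(np.uint8);cv2.imwrite('pics/c10.png',c[:,:,::-1])
E
```

```text
[ 197   84   64   48 2972] [228.7025572 107.8115747] [0.64260478 0.26897699 0.06844258]
[ 150  137  150    9 1276] [226.09796238 141.04545455] [0.61084306 0.27055967 0.06656895]
[ 196  149   63   45 2581] [227.22355676 170.61449051] [0.58202269 0.26965753 0.06854366]
[ 150  195  150   10 1230] [225.6398374  199.69186992] [0.55087773 0.27089265 0.06662826]
[ 193  206   58   40 2216] [221.70036101 225.42644404] [0.52317122 0.27470968 0.06861237]
[150 223 150  30 526] [218.45247148 248.75855513] [0.49472782 0.2784248  0.06782752]
```

View pics/c9.png

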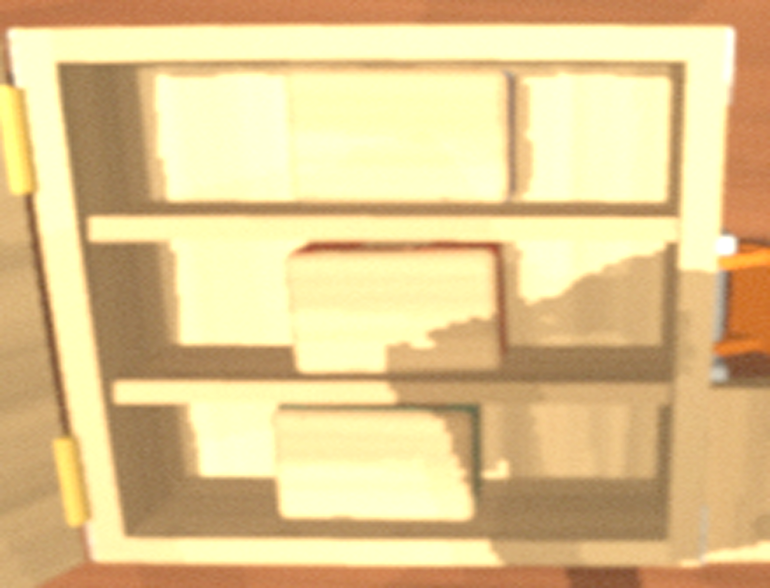

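View pics/c10.png

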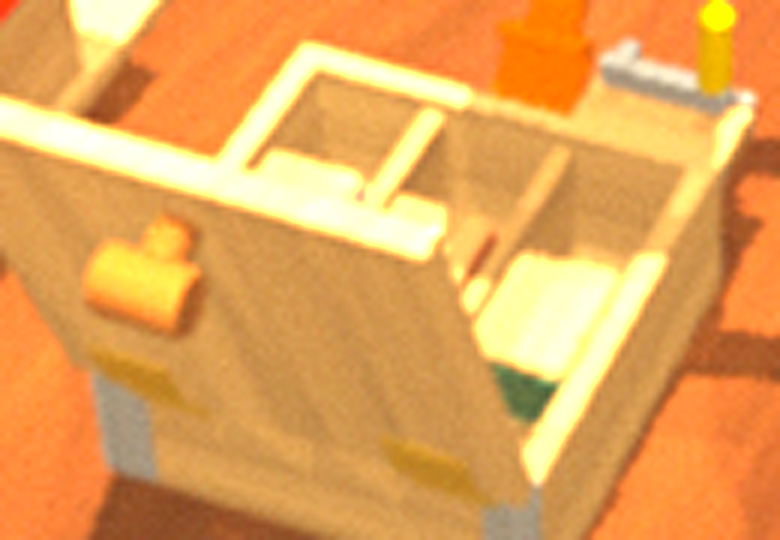

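```bash
python3 - <<'E'
from h import *
im,d,p=load('wrist7')
C=cloud(p,d);z=C[:,:,2]; hsv=cv2.cvtColor(im,cv2.COLOR_RGB2HSV).astype(int)
for b,r in {'top':(80,134),'mid':(146,194),'bot':(205,246)}.items():
    sub=np.zeros(z.shape,bool); sub[r:b if 0 else 0]=0
for b,(r0,r1) in {'top':(80,134),'mid':(146,194),'bot':(205,246)}.items():
    sub=np.zeros(z.shape,bool); sub[r0:r1,160:300]=1
    m=sub&(np.abs(z-0.0685)<0.005)
    cnt=max(cv2.findContours(m.astype(np.uint8),cv2.RETR_EXTERNAL,cv2.CHAIN_APPROX_NONE)[0],key=cv2.contourArea).reshape(-1,2)
    W=onplane(p,cnt,0.0685)[:,:2]*1000; print(b,cv2.minAreaRect(W.astype(np.float32)))
    H,S,V=hsv[...,0],hsv[...,1],hsv[...,2]
    for nm,q in {'red':((H<8)|(H>172)),'green':(H>45)&(H<90),'blue':(H>95)&(H<135)}.items():
        k=sub&q&(S>110); print('  ',nm,k.sum(), np.argwhere(k).mean(0).round(0) if k.sum() else '')
E
```

```text
Traceback (most recent call last):
TypeError: slice indices must be integers or None or have an __index__ method
```

```bash
python3 - <<'E'
from h import *
im,d,p=load('wrist7')
C=cloud(p,d);z=C[:,:,2]; hsv=cv2.cvtColor(im,cv2.COLOR_RGB2HSV).astype(int)
for b,(r0,r1) in {'top':(80,134),'mid':(146,194),'bot':(205,246)}.items():
    sub=np.zeros(z.shape,bool); sub[r0:r1,160:300]=1
    m=sub&(np.abs(z-0.0685)<0.005)
    cnt=max(cv2.findContours(m.astype(np.uint8),cv2.RETR_EXTERNAL,cv2.CHAIN_APPROX_NONE)[0],key=cv2.contourArea).reshape(-1,2)
    W=onplane(p,cnt,0.0685)[:,:2]*1000; print(b,cv2.minAreaRect(W.astype(np.float32)))
    H,S,V=hsv[...,0],hsv[...,1],hsv[...,2]
    for nm,q in {'red':((H<8)|(H>172)),'green':(H>45)&(H<90),'blue':(H>95)&(H<135)}.items():
        k=sub&q&(S>90); print('  ',nm,k.sum(), np.argwhere(k).mean(0).round(0) if k.sum() else '')
c=now(); M=ori(psi-np.pi/2)
g=np.array([0.582,0.2697,0.052])
print(row(g+[0,0,.06],M,c),row(g,M,c))
E
```

```text
top ((642.27099609375, 269.431640625), (43.25624465942383, 59.945831298828125), 2.41396164894104)
   red 0 
   green 0 
   blue 0 
mid ((581.25927734375, 269.6722412109375), (43.99467468261719, 59.926353454589844), 4.619272232055664)
   red 1 [148. 255.]
   green 0 
   blue 0 
bot ((522.3523559570312, 275.0794982910156), (44.266258239746094, 59.82562255859375), 1.6791613101959229)
   red 0 
   green 0 
   blue 0 
[-0.0512 -0.0083  0.165   0.0052 -0.0051  0.0021] [-0.0515 -0.0086  0.225   0.0052 -0.0051  0.0021]
```

Emit:
{"fn": "drive_tool", "kwargs": {
  "motion": [
    [-0.052,-0.008,0.02,0.005,-0.005,-0.02],
    [-0.052,-0.008,0.06,0.005,-0.005,-0.02],
    [-0.052,-0.008,0.1,0.005,-0.005,-0.02],
    [-0.052,-0.008,0.13,0.005,-0.005,-0.02],
    [-0.052,-0.008,0.14,0.005,-0.005,-0.02],
    [-0.052,-0.008,0.14,0.005,-0.005,-0.02]
  ]
}}

```text
clock: 15.2
position: [0.5812, 0.2705, 0.2895]
ee_rot: [0.734, -0.679, -0.001, 0.002]
contact_force: [-0.1, 0.2, 0.4]
opening: 0.99
```

```bash
python3 - <<'E'
from h import *
im,d,p=shot('wrist','wrist8')
c=np.clip(cv2.resize(im,None,fx=1.4,fy=1.4).astype(float)*1.3,0,255).astype(np.uint8);cv2.imwrite('pics/c11.png',c[:,:,::-1])
c=now(); M=ori(0.08-np.pi/2); print(c[0],M[:,0],c[1][:,0])
g=np.array([0.582,0.2697,0.050])
print(row(g,M,c))
C=cloud(p,d);z=C[:,:,2]
m=(np.abs(z-0.0685)<0.004).astype(np.uint8)
n,l,s,cc=cv2.connectedComponentsWithStats(m)
for i in range(1,n):
    if s[i,4]>1500: print(s[i],cc[i])
E
```

```text
[0.58215289 0.27069611 0.29195945] [ 0.07991469 -0.99680171  0.        ] [ 7.71460789e-02 -9.97019798e-01  6.78279432e-05]
[ 0.001   0.0001  0.087   0.0012 -0.0001 -0.0028]
[ 123   83  315  205 8910] [275.75207632 212.62177329]
[ 236   91  111   82 8441] [289.65229238 131.16490937]
[ 231  199  101   68 6510] [280.59278034 231.92396313]
[ 221  283   91   59 4973] [265.29117233 312.10114619]
[ 171  341  221   15 1750] [280.65485714 348.43428571]
```

View pics/c11.png

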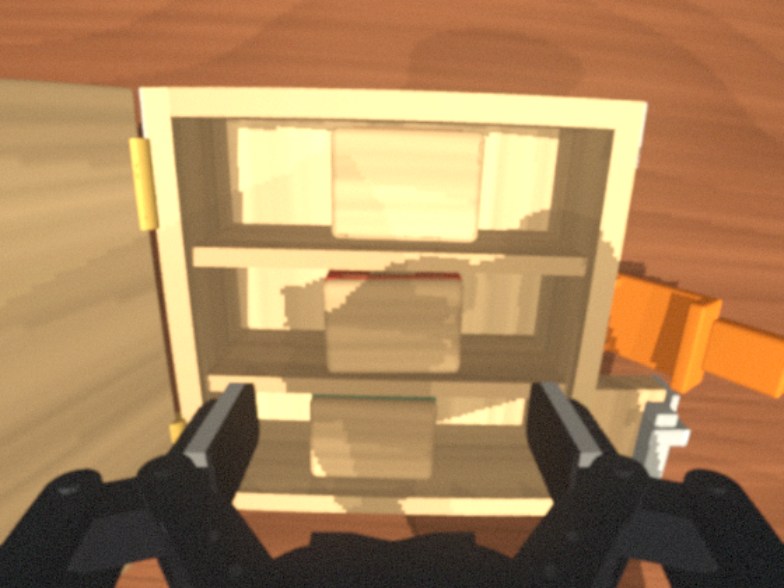

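```bash
python3 - <<'E'
from h import *
im,d,p=load('wrist8')
C=cloud(p,d);z=C[:,:,2]
m=(np.abs(z-0.0685)<0.004).astype(np.uint8);m[:195]=0;m[268:]=0;m[:,:228]=0;m[:,335:]=0
m=cv2.morphologyEx(m,cv2.MORPH_OPEN,np.ones((5,5)))
cnt=max(cv2.findContours(m,cv2.RETR_EXTERNAL,cv2.CHAIN_APPROX_NONE)[0],key=cv2.contourArea).reshape(-1,2)
print(cv2.minAreaRect((onplane(p,cnt,0.0685)[:,:2]*1000).astype(np.float32)))
E
```

```text
((581.7636108398438, 270.3268737792969), (43.98555374145508, 59.28656005859375), 4.518932819366455)
```

Emit:
{"fn": "drive_tool", "kwargs": {
  "motion": [
    [0.0005,0,0.03,0,0,0],
    [0.0005,0,0.055,0,0,0],
    [0.0005,0,0.075,0,0,0],
    [0.0005,0,0.09,0,0,0],
    [0.0005,0,0.09,0,0,0],
    [0.0005,0,0.09,0,0,0]
  ]
}}

```text
clock: 15.75
position: [0.5832, 0.2703, 0.2041]
ee_rot: [0.734, -0.68, 0.0, -0.001]
contact_force: [-0.6, -0.4, -0.5]
opening: 0.997
```

Emit:
{"fn": "drive_tool", "kwargs": {
  "motion": [
    [0,0,0,0,0,0],
    [0,0,0,0,0,0],
    [0,0,0,0,0,0],
    [0,0,0,0,0,0],
    [0,0,0,0,0,0],
    [0,0,0,0,0,0]
  ],
  "claw": 0.05,
  "force": 40
}}

```text
clock: 16.25
position: [0.5831, 0.2706, 0.2044]
ee_rot: [0.733, -0.68, 0.001, -0.002]
contact_force: [-1.4, 2.2, 10.6]
opening: 0.694
```

Emit:
{"fn": "drive_tool", "kwargs": {
  "motion": [
    [0,0,-0.01,0,0,0],
    [0,0,-0.025,0,0,0],
    [0,0,-0.04,0,0,0],
    [0,0,-0.06,0,0,0],
    [0,0,-0.08,0,0,0],
    [0,0,-0.105,0,0,0],
    [0,0,-0.13,0,0,0],
    [0,0,-0.145,0,0,0],
    [0,0,-0.145,0,0,0]
  ]
}}

```text
clock: 17.0
position: [0.583, 0.2703, 0.3522]
ee_rot: [0.733, -0.68, 0.001, -0.003]
contact_force: [0.4, 0.5, -0.4]
opening: 0.695
```

```bash
python3 - <<'E'
from h import *
o=robot.get_obs();print(o['opening'],o['contact_force'])
shot('side','side9');im,d,p=shot('wrist','wrist9')
c=now(); print(c[0]); M=ori(0.08-np.pi/2)
g=np.array([0.50,0.035,0]); g[2]=c[0][2]-G
print(row(g,M,c)); g[2]=.1945-G; print(row(g,M,c))
im=load('side9')[0]
E
```

```text
0.6945641068710656 [ 0.42502631  0.45596288 -0.4404864 ]
[0.5821598  0.26995802 0.34850712]
[ 0.228   0.0997 -0.0005 -0.0023  0.0012 -0.0041]
[ 0.2282  0.1001  0.1535 -0.0023  0.0012 -0.0041]
```

View pics/side9.png

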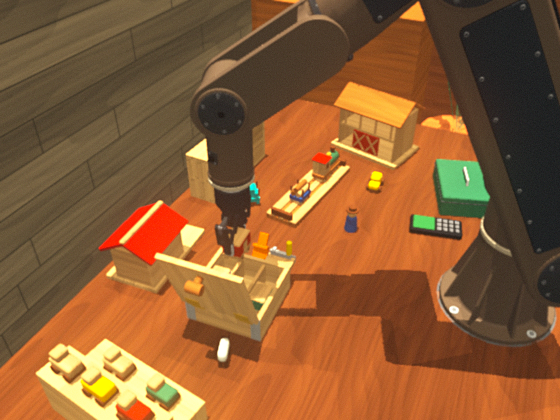

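Emit:
{"fn": "drive_tool", "kwargs": {
  "motion": [
    [0.02,0.009,0,0,0,0],
    [0.05,0.022,0,0,0,0],
    [0.08,0.035,0,0,0,0],
    [0.11,0.048,0,0,0,0],
    [0.14,0.061,0,0,0,0],
    [0.17,0.074,0.0,0,0,0],
    [0.2,0.088,0.0,0,0,0],
    [0.22,0.097,0.01,0,0,0],
    [0.228,0.1,0.03,0,0,0],
    [0.228,0.1,0.055,0,0,0],
    [0.228,0.1,0.08,0,0,0],
    [0.228,0.1,0.105,0,0,0],
    [0.228,0.1,0.125,0,0,0],
    [0.228,0.1,0.135,0,0,0],
    [0.228,0.1,0.142,0,0,0],
    [0.228,0.1,0.142,0,0,0],
    [0.228,0.1,0.142,0,0,0]
  ]
}}

```text
clock: 18.52
position: [0.4999, 0.0352, 0.2053]
ee_rot: [0.733, -0.68, -0.0, -0.0]
contact_force: [0.3, 0.1, -1.6]
opening: 0.697
```

```bash
python3 - <<'E'
from h import *
o=robot.get_obs();print(o['opening'],o['contact_force'],o['position'])
im,d,p=shot('side','side10')
c=cv2.resize(im[170:290,220:370],None,fx=5,fy=5,interpolation=cv2.INTER_CUBIC);cv2.imwrite('pics/c12.png',c[:,:,::-1])
E
```

```text
0.6966370971319251 [ 0.26296772  0.07642685 -1.63981977] [0.49992873 0.03519139 0.20526246]
```

View pics/c12.png

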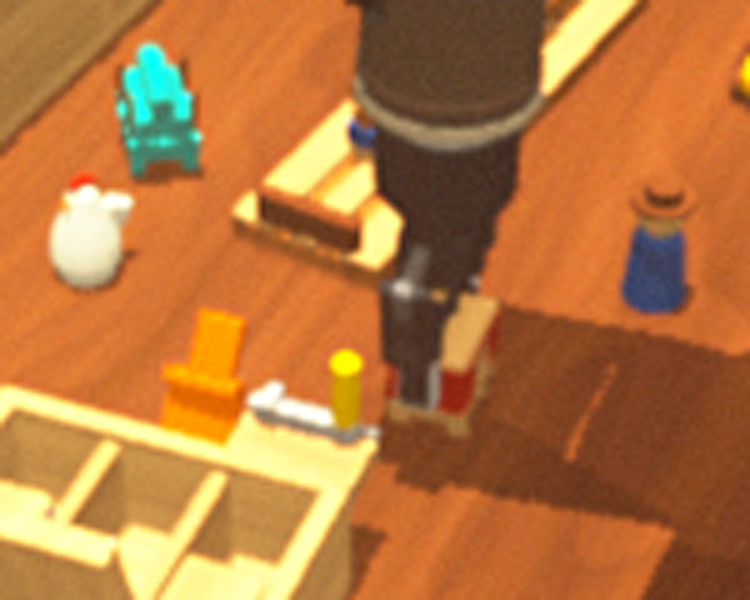

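Emit:
{"fn": "drive_tool", "kwargs": {
  "motion": [
    [0,0,0.003,0,0,0],
    [0,0,0.006,0,0,0],
    [0,0,0.008,0,0,0],
    [0,0,0.0095,0,0,0],
    [0,0,0.0095,0,0,0],
    [0,0,0.0095,0,0,0]
  ]
}}

```text
clock: 19.07
position: [0.4998, 0.0352, 0.1955]
ee_rot: [0.733, -0.68, -0.0, -0.0]
contact_force: [-0.4, 0.2, -1.0]
opening: 0.694
```

Emit:
{"fn": "drive_tool", "kwargs": {
  "motion": [
    [0,0,0.001,0,0,0],
    [0,0,0.0015,0,0,0],
    [0,0,0.002,0,0,0],
    [0,0,0.002,0,0,0]
  ]
}}

```text
clock: 19.4
position: [0.4999, 0.0352, 0.1943]
ee_rot: [0.733, -0.68, 0.0, -0.001]
contact_force: [-5.2, 0.4, 20.7]
opening: 0.694
```

Emit:
{"fn": "drive_tool", "kwargs": {
  "motion": [
    [0,0,-0.001,0,0,0],
    [0,0,-0.001,0,0,0],
    [0,0,-0.001,0,0,0],
    [0,0,-0.001,0,0,0],
    [0,0,-0.001,0,0,0],
    [0,0,-0.02,0,0,0],
    [0,0,-0.05,0,0,0],
    [0,0,-0.09,0,0,0],
    [0,0,-0.11,0,0,0],
    [0,0,-0.11,0,0,0]
  ],
  "claw": 0.085
}}

```text
clock: 20.23
position: [0.5011, 0.0351, 0.3076]
ee_rot: [0.733, -0.68, 0.002, -0.003]
contact_force: [1.5, 0.5, 1.2]
opening: 0.996
```

```bash
python3 - <<'E'
from h import *
im,d,p=shot('wrist','wrist11'); c=now(); print(c[0])
print(row((0.50,0.035,0.16),ori(0.08),c))
C=cloud(p,d);z=C[:,:,2]
m=((np.abs(z-0.058)<0.005)).astype(np.uint8)
cnt=max(cv2.findContours(m,cv2.RETR_EXTERNAL,cv2.CHAIN_APPROX_NONE)[0],key=cv2.contourArea).reshape(-1,2)
print(cnt.min(0),cnt.max(0),np.median(z[m>0]),cv2.minAreaRect((onplane(p,cnt,0.0585)[:,:2]*1000).astype(np.float32)))
E
```

```text
[0.50049687 0.03511241 0.30563913]
[ 1.0000e-04  5.0000e-04 -9.4000e-03 -4.1000e-03 -3.5000e-03 -1.5749e+00]
[237 196] [324 255] 0.05865017970560313 ((497.9632263183594, 35.25358581542969), (43.56782150268555, 59.33309555053711), 4.290139675140381)
```

View pics/wrist11.png

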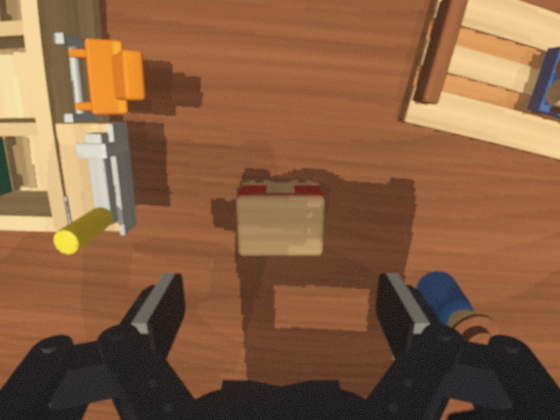

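```bash
python3 - <<'E'
from h import *
c=now(); print(row((0.60,-0.23,0.25),ori(-0.12),c), row((0.60,-0.23,0.25),ori(-0.75),c))
E
```

```text
[ 0.2719 -0.0796 -0.0991 -0.0043 -0.003  -1.3749] [ 0.2719 -0.0796 -0.0991 -0.0047 -0.0014 -0.7449]
```

Emit:
{"fn": "drive_tool", "kwargs": {
  "motion": [
    [0.01,0,-0.035,0,0,-0.1],
    [0.272,-0.08,-0.099,0,0,-1.375],
    [0.272,-0.08,-0.099,0,0,-1.375],
    [0.272,-0.08,-0.099,0,0,-1.375],
    [0.272,-0.08,-0.099,0,0,-1.375],
    [0.272,-0.08,-0.099,0,0,-1.375],
    [0.272,-0.08,-0.099,0,0,-1.375],
    [0.272,-0.08,-0.099,0,0,-1.375],
    [0.272,-0.08,-0.099,0,0,-1.375],
    [0.272,-0.08,-0.099,0,0,-1.375],
    [0.272,-0.08,-0.099,0,0,-1.375],
    [0.272,-0.08,-0.099,0,0,-1.375],
    [0.272,-0.08,-0.099,0,0,-1.375],
    [0.272,-0.08,-0.099,0,0,-1.375]
  ]
}}

```text
clock: 21.45
position: [0.6, -0.2301, 0.4012]
ee_rot: [0.998, -0.061, -0.001, -0.001]
contact_force: [0.4, 0.6, 0.5]
opening: 0.998
```

```bash
python3 - <<'E'
from h import *
im,d,p=shot('wrist','wrist12'); c=now(); print(c[0])
c2=cv2.resize(im,None,fx=1.4,fy=1.4,interpolation=cv2.INTER_CUBIC);cv2.imwrite('pics/c13.png',c2[:,:,::-1])
E
```

```text
[ 0.60003166 -0.23003491  0.40141534]
```

View pics/c13.png

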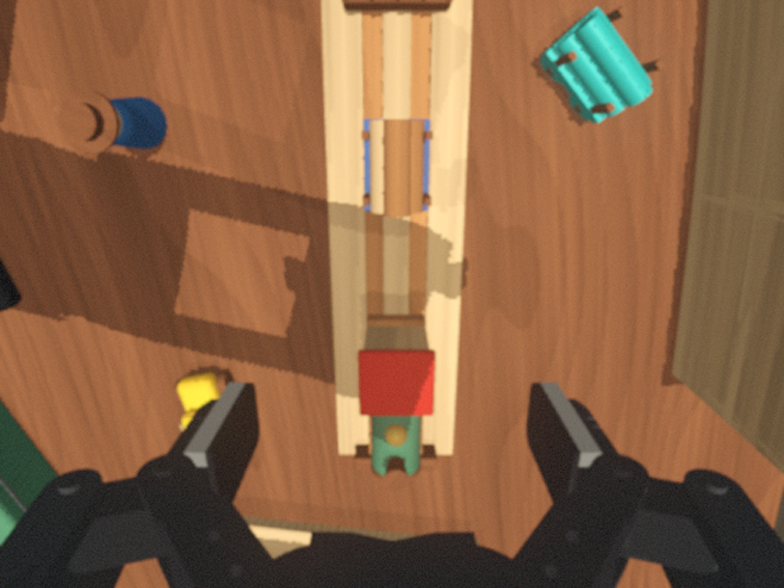

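```bash
python3 - <<'E'
from h import *
im,d,p=load('wrist12'); C=cloud(p,d)
# track edges on plane z=.018
f=1.4
def line(img): return onplane(p,img,0.018)[:,:2]
z=C[:,:,2]
m=(np.abs(z-0.018)<0.004)
# edge points: per row, outermost
L=[];Rr=[]
for v in range(20,310,5):
    xs=np.nonzero(m[v,200:360])[0]
    if len(xs)>20: L.append((200+xs.min(),v));Rr.append((200+xs.max(),v))
L=line(L);Rr=line(Rr)
def fit(P):
    vx,vy,x,y=cv2.fitLine((P*1000).astype(np.float32),cv2.DIST_HUBER,0,.01,.01).ravel(); 
    return np.degrees(np.arctan2(vy,vx))%180,(x,y)
a1,c1=fit(L);a2,c2=fit(Rr);print(a1,c1,a2,c2)
a=np.radians((a1+a2)/2); tx=np.array([np.cos(a),np.sin(a)]); ty=np.array([-tx[1],tx[0]])
c0=(np.array(c1)+np.array(c2))/2/1000
oL=(np.array(c1)/1000-c0)@ty; oR=(np.array(c2)/1000-c0)@ty; print('width',oL-oR,'mid',(oL+oR)/2)
B=c0+ty*(oL+oR)/2
# raised things in central band
P=C.reshape(-1,3); s=(P[:,:2]-B)@tx; t=(P[:,:2]-B)@ty
k=(np.abs(t)<0.027)&(P[:,2]>0.024)&(P[:,2]<0.12)&(np.abs(s)<0.2)
h,e=np.histogram(s[k],bins=np.arange(-.2,.2,.002)); 
for hh,ee in zip(h,e):
    if True: print(f'{ee:.3f}:{hh}',end=' ')
print(); print('B',B,'tx',tx)
# top-down grooves
gk=(z<0.0165)&(z>0.011)
k=(np.abs(t)<0.03)&(P[:,2]<0.0162)&(P[:,2]>0.01)&(s>-.1)&(s<.15)
h,e=np.histogram(t[k],bins=np.arange(-.03,.03,.002)); print(list(zip(e.round(3),h)))
E
```

```text
82.95514 (np.float32(556.97284), np.float32(-191.36151)) 82.937004 (np.float32(652.2075), np.float32(-228.24254))
width 0.09904292 mid 6.146729e-08
-0.200:14 -0.198:45 -0.196:60 -0.194:0 -0.192:0 -0.190:1 -0.188:3 -0.186:3 -0.184:24 -0.182:34 -0.180:45 -0.178:29 -0.176:46 -0.174:49 -0.172:63 -0.170:70 -0.168:73 -0.166:67 -0.164:97 -0.162:142 -0.160:104 -0.158:61 -0.156:60 -0.154:66 -0.152:46 -0.150:41 -0.148:38 -0.146:46 -0.144:51 -0.142:69 -0.140:68 -0.138:76 -0.136:81 -0.134:82 -0.132:57 -0.130:38 -0.128:22 -0.126:0 -0.124:0 -0.122:0 -0.120:0 -0.118:47 -0.116:96 -0.114:93 -0.112:100 -0.110:109 -0.108:93 -0.106:104 -0.104:96 -0.102:104 -0.100:105 -0.098:99 -0.096:116 -0.094:102 -0.092:106 -0.090:103 -0.088:113 -0.086:105 -0.084:117 -0.082:102 -0.080:116 -0.078:107 -0.076:142 -0.074:926 -0.072:264 -0.070:188 -0.068:0 -0.066:0 -0.064:0 -0.062:0 -0.060:0 -0.058:0 -0.056:0 -0.054:0 -0.052:0 -0.050:0 -0.048:0 -0.046:0 -0.044:0 -0.042:0 -0.040:0 -0.038:0 -0.036:0 -0.034:0 -0.032:0 -0.030:0 -0.028:0 -0.026:0 -0.024:0 -0.022:0 -0.020:0 -0.018:0 -0.016:0 -0.014:0 -0.012:0 -0.010:0 -0.008:0 -
[... 1258 characters left out ...]
 (np.float64(-0.012), np.int64(285)), (np.float64(-0.01), np.int64(77)), (np.float64(-0.008), np.int64(0)), (np.float64(-0.006), np.int64(0)), (np.float64(-0.004), np.int64(0)), (np.float64(-0.002), np.int64(1)), (np.float64(0.0), np.int64(1)), (np.float64(0.002), np.int64(0)), (np.float64(0.004), np.int64(0)), (np.float64(0.006), np.int64(0)), (np.float64(0.008), np.int64(104)), (np.float64(0.01), np.int64(295)), (np.float64(0.012), np.int64(293)), (np.float64(0.014), np.int64(277)), (np.float64(0.016), np.int64(297)), (np.float64(0.018), np.int64(302)), (np.float64(0.02), np.int64(292)), (np.float64(0.022), np.int64(224)), (np.float64(0.024), np.int64(0)), (np.float64(0.026), np.int64(1))]
```

```bash
python3 - <<'E'
from h import *
c=now(); M=ori(0.075)
for z in (.16,.12,.042): print(row((0.498,0.0353,z),M,c))
E
```

```text
[-0.1337 -0.2507  0.0868 -0.0012  0.0008 -0.1979]
[-0.1337 -0.2507  0.1268 -0.0012  0.0008 -0.1979]
[-0.1336 -0.2506  0.2048 -0.0012  0.0008 -0.1979]
```

Emit:
{"fn": "drive_tool", "kwargs": {
  "motion": [
    [-0.134,-0.251,0.087,0,0,-0.198],
    [-0.134,-0.251,0.087,0,0,-0.198],
    [-0.134,-0.251,0.087,0,0,-0.198],
    [-0.134,-0.251,0.087,0,0,-0.198],
    [-0.134,-0.251,0.087,0,0,-0.198],
    [-0.134,-0.251,0.087,0,0,-0.198],
    [-0.134,-0.251,0.087,0,0,-0.198],
    [-0.134,-0.251,0.087,0,0,-0.198],
    [-0.134,-0.251,0.087,0,0,-0.198],
    [-0.134,-0.251,0.087,0,0,-0.198]
  ],
  "claw": 0.075
}}

```text
clock: 22.33
position: [0.4973, 0.0355, 0.3155]
ee_rot: [0.999, 0.039, 0.0, -0.0]
contact_force: [0.3, -0.4, 0.2]
opening: 0.876
```

```bash
python3 - <<'E'
from h import *
im,d,p=shot('wrist','wrist13'); c=now(); print(c[0])
C=cloud(p,d);z=C[:,:,2]
m=((np.abs(z-0.058)<0.005)).astype(np.uint8); m[:,:150]=0; m[:,420:]=0
cnt=max(cv2.findContours(m,cv2.RETR_EXTERNAL,cv2.CHAIN_APPROX_NONE)[0],key=cv2.contourArea).reshape(-1,2)
r=cv2.minAreaRect((onplane(p,cnt,0.0587)[:,:2]*1000).astype(np.float32))
print(cnt.min(0),cnt.max(0),np.median(z[m>0]),r)
print(row((r[0][0]/1000,r[0][1]/1000,.042),ori(.075),c))
E
```

```text
[0.49773326 0.03484954 0.31575861]
[249 174] [311 253] 0.05871579769985341 ((497.2183837890625, 36.6922607421875), (43.49247741699219, 59.15370178222656), 4.461151599884033)
[-0.0005 -0.0018  0.1188 -0.0005 -0.0013  0.0022]
```

View pics/wrist13.png

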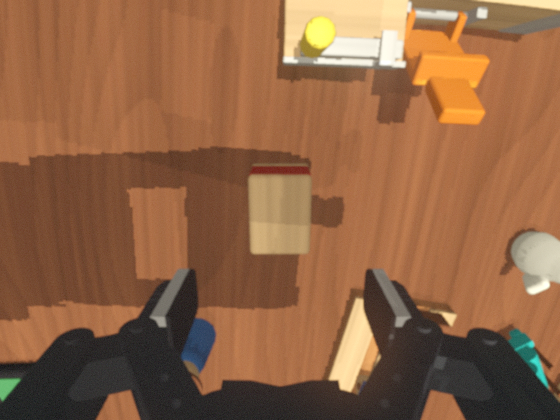

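Emit:
{"fn": "drive_tool", "kwargs": {
  "motion": [
    [0,-0.001,0.035,0,0,0],
    [0,-0.001,0.07,0,0,0],
    [0,-0.001,0.1,0,0,0],
    [0,-0.001,0.119,0,0,0],
    [0,-0.001,0.119,0,0,0],
    [0,-0.001,0.119,0,0,0]
  ]
}}

```text
clock: 22.88
position: [0.4975, 0.0352, 0.1962]
ee_rot: [0.999, 0.038, -0.0, -0.0]
contact_force: [-0.2, -0.1, 1.2]
opening: 0.878
```

Emit:
{"fn": "drive_tool", "kwargs": {
  "motion": [
    [0,0,0,0,0,0],
    [0,0,0,0,0,0],
    [0,0,0,0,0,0],
    [0,0,0,0,0,0],
    [0,0,0,0,0,0],
    [0,0,0,0,0,0],
    [0,0,0,0,0,0]
  ],
  "claw": 0.035,
  "force": 40
}}

```text
clock: 23.47
position: [0.4978, 0.0361, 0.198]
ee_rot: [0.999, 0.039, 0.002, -0.0]
contact_force: [-0.5, -3.3, 8.3]
opening: 0.51
```

Emit:
{"fn": "drive_tool", "kwargs": {
  "motion": [
    [0,0,-0.01,0,0,0],
    [0,0,-0.03,0,0,0],
    [0,0,-0.055,0,0,0],
    [0,0,-0.08,0,0,0],
    [0,0,-0.105,0,0,0],
    [0,0,-0.125,0,0,0],
    [0,0,-0.125,0,0,0]
  ]
}}

```text
clock: 24.05
position: [0.4981, 0.0362, 0.3264]
ee_rot: [0.999, 0.039, 0.004, -0.0]
contact_force: [1.1, -0.4, -1.1]
opening: 0.509
```

```bash
python3 - <<'E'
from h import *
im,d,p=shot('wrist','wrist14'); shot('side','side14');c=now();o=robot.get_obs(); print(c[0],o['opening'],o['contact_force'])
M=ori(-0.123)
for z in (c[0][2]-G,.09): print(row((0.6011,-0.2381,z),M,c))
E
```

```text
[0.4971559  0.03617317 0.32316638] 0.5067480232914491 [ 0.18542692 -0.42938457 -1.7011791 ]
[ 8.220e-02  2.815e-01  2.000e-04 -8.000e-04 -3.400e-03  2.011e-01]
[ 0.082   0.2816  0.0783 -0.0008 -0.0034  0.2011]
```

View pics/wrist14.png

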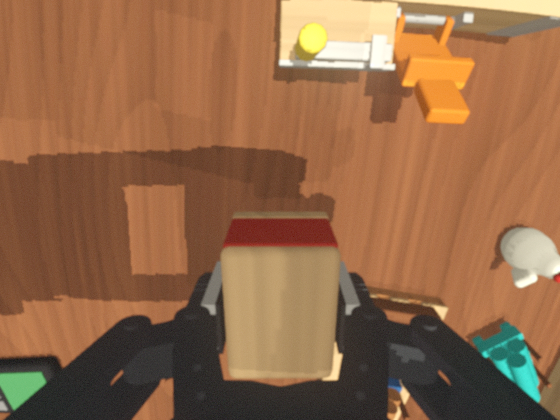

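```bash
python3 - <<'E'
from h import *
im,d,p=load('wrist14'); C=cloud(p,d); c=now()
q=(C-c[0])@c[1]
zt=q[:,:,2]
m=((zt>.12)&(zt<.15)).astype(np.uint8); m[:210]=0;m[385:]=0;m[:,:215]=0;m[:,345:]=0
hsv=cv2.cvtColor(im,cv2.COLOR_RGB2HSV); m[(hsv[...,1]>170)]=0; m[hsv[...,2]<70]=0
m=cv2.morphologyEx(m,cv2.MORPH_OPEN,np.ones((5,5)))
cnt=max(cv2.findContours(m,cv2.RETR_EXTERNAL,cv2.CHAIN_APPROX_NONE)[0],key=cv2.contourArea).reshape(-1,2)
zm=np.median(zt[m>0]); print(cnt.min(0),cnt.max(0),zm)
W=onplane(p,cnt,c[0][2]-zm); print(cv2.minAreaRect((((W-c[0])@c[1])[:,:2]*1000).astype(np.float32)))
k=m>0; A=np.c_[q[k][:,:2],np.ones(k.sum())]; print('tilt slope',np.linalg.lstsq(A,q[k][:,2],rcond=None)[0])
E
```

```text
[215 246] [344 378] 0.13624044306227265
((1.2703056335449219, -1.3056831359863281), (47.770931243896484, 60.35685348510742), 0.239762082695961)
tilt slope [ 8.75205817e-05 -1.77437774e-02  1.36404197e-01]
```

Emit:
{"fn": "drive_tool", "kwargs": {
  "motion": [
    [0.005,0.015,0,0,0,0.01],
    [0.014,0.045,0,0,0,0.03],
    [0.023,0.08,0,0,-0.001,0.06],
    [0.034,0.115,0,0,-0.002,0.085],
    [0.044,0.15,0,0,-0.003,0.11],
    [0.054,0.185,0,0,-0.003,0.135],
    [0.064,0.22,0,0,-0.003,0.16],
    [0.073,0.25,0,0,-0.003,0.18],
    [0.079,0.272,0,0,-0.003,0.195],
    [0.082,0.282,0,0,-0.003,0.201],
    [0.082,0.282,0,0,-0.003,0.201],
    [0.082,0.282,0,0,-0.003,0.201]
  ]
}}

```text
clock: 25.15
position: [0.6003, -0.2382, 0.3204]
ee_rot: [0.998, -0.062, -0.002, -0.001]
contact_force: [-0.4, -0.0, -1.5]
opening: 0.51
```

```bash
python3 - <<'E'
from h import *
im,d,p=shot('wrist','wrist15'); im2,d2,p2=shot('side','side15');c=now();o=robot.get_obs(); print(c[0],o['opening'],o['contact_force'])
M=ori(-0.123)
for z in (.11,.0575): print(row((0.6011,-0.2385,z),M,c))
cv2.imwrite('pics/c15.png',np.hstack([im[...,::-1][120:,80:480],cv2.resize(im2[130:250,250:370],(300,300))[...,::-1]]))
E
```

```text
[ 0.60026469 -0.2372981   0.32090592] 0.511555220008401 [ 0.17664956  0.47146322 -1.36769024]
[ 0.0012  0.0012  0.0559 -0.0011  0.004   0.001 ]
[ 0.0014  0.0012  0.1084 -0.0011  0.004   0.001 ]
```

View pics/c15.png

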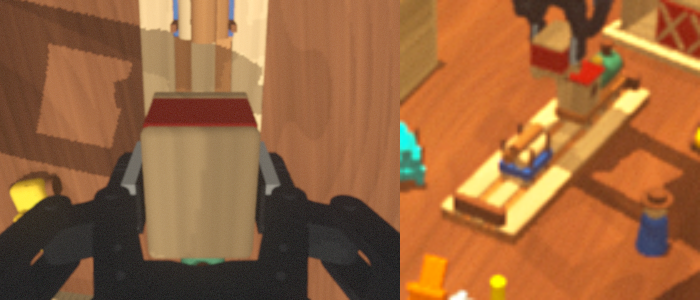

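Emit:
{"fn": "drive_tool", "kwargs": {
  "motion": [
    [0.001,0.001,0.015,-0.001,0.003,0.001],
    [0.001,0.001,0.035,-0.001,0.003,0.001],
    [0.001,0.001,0.055,-0.001,0.003,0.001],
    [0.001,0.001,0.07,-0.001,0.003,0.001],
    [0.001,0.001,0.085,-0.001,0.003,0.001],
    [0.001,0.001,0.094,-0.001,0.003,0.001],
    [0.001,0.001,0.094,-0.001,0.003,0.001],
    [0.001,0.001,0.094,-0.001,0.003,0.001]
  ]
}}

```text
clock: 25.92
position: [0.6014, -0.2389, 0.2274]
ee_rot: [0.998, -0.062, -0.0, 0.0]
contact_force: [0.1, -0.2, -1.0]
opening: 0.514
```

```bash
python3 - <<'E'
from h import *
im2,d2,p2=shot('side','side16');im,d,p=shot('wrist','wrist16');c=now();o=robot.get_obs(); print(c[0],o['opening'],o['contact_force'])
for n in range(3): robot
im3,d3,p3=shot('top','top16')
cv2.imwrite('pics/c16.png',np.hstack([cv2.resize(im2[140:220,270:360],(450,400),interpolation=cv2.INTER_CUBIC),cv2.resize(im[20:300,180:420],(343,400))])[...,::-1])
E
```

```text
[ 0.60180013 -0.23942857  0.22839406] 0.5086304972740199 [-0.58363939 -0.33955888 -1.93129547]
```

View pics/c16.png

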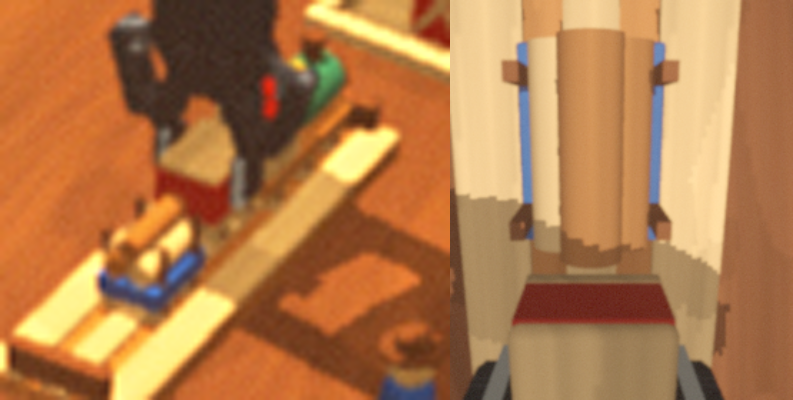

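Emit:
{"fn": "drive_tool", "kwargs": {
  "motion": [
    [0,0,0.004,0,0,0],
    [0,0,0.007,0,0,0],
    [0,0,0.01,0,0,0],
    [0,0,0.012,0,0,0],
    [0,0,0.0135,0,0,0],
    [0,0,0.0135,0,0,0],
    [0,0,0.0135,0,0,0]
  ]
}}

```text
clock: 26.65
position: [0.6014, -0.2397, 0.2137]
ee_rot: [0.998, -0.062, 0.0, 0.0]
contact_force: [0.9, -0.0, -2.0]
opening: 0.505
```

Emit:
{"fn": "drive_tool", "kwargs": {
  "motion": [
    [0,0,0.0005,0,0,0],
    [0,0,0.001,0,0,0],
    [0,0,0.001,0,0,0]
  ]
}}

```text
clock: 26.9
position: [0.6015, -0.2397, 0.2129]
ee_rot: [0.998, -0.062, 0.0, 0.0]
contact_force: [-0.2, -0.0, -1.5]
opening: 0.512
```

Emit:
{"fn": "drive_tool", "kwargs": {
  "motion": [
    [0,0,0.0005,0,0,0],
    [0,0,0.001,0,0,0],
    [0,0,0.001,0,0,0]
  ]
}}

```text
clock: 27.15
position: [0.6015, -0.2397, 0.2121]
ee_rot: [0.998, -0.062, 0.0, 0.0]
contact_force: [-1.4, 0.0, 2.4]
opening: 0.507
```

Emit:
{"fn": "drive_tool", "kwargs": {
  "motion": [
    [0,0,0.0005,0,0,0],
    [0,0,0.0005,0,0,0]
  ]
}}

```text
clock: 27.32
position: [0.6015, -0.2397, 0.2121]
ee_rot: [0.998, -0.062, 0.0, 0.0]
contact_force: [-3.6, 1.1, 10.6]
opening: 0.511
```

```bash
python3 - <<'E'
from h import *
im2,d2,p2=shot('side','side17');im,d,p=shot('wrist','wrist17');c=now();o=robot.get_obs(); print(c[0],o['opening'],o['contact_force'])
C=cloud(p,d); B=np.array([.60459,-.2098]);tx=np.array([.1228,.99243]);ty=np.array([-tx[1],tx[0]])
s=(C[...,:2]-B)@tx;t=(C[...,:2]-B)@ty;z=C[...,2]
m=(np.abs(s+.0285)<.028)&(np.abs(t)<.018)&(z>.05)&(z<.09); print('roof z',np.percentile(z[m],[5,25,50,75,95]),m.sum())
A=np.c_[s[m],t[m],np.ones(m.sum())];print(np.linalg.lstsq(A,z[m],rcond=None)[0])
cv2.imwrite('pics/c17.png',cv2.resize(im,None,fx=1.4,fy=1.4)[...,::-1])
E
```

```text
[ 0.60151937 -0.23967764  0.21206623] 0.5105354341678361 [-2.62709964  0.63473314 10.23596231]
roof z [0.05886508 0.07204521 0.07256449 0.07299335 0.07353707] 13483
[-0.11837494  0.00636886  0.06840983]
```

View pics/c17.png

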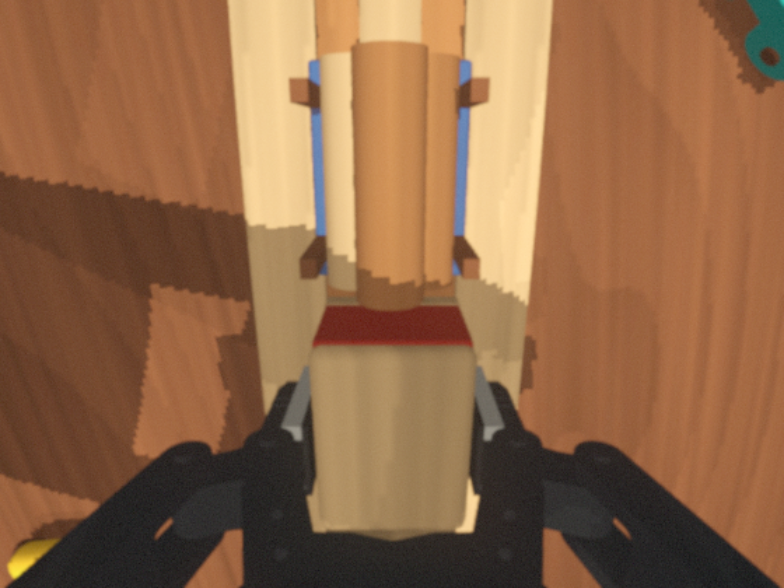

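Emit:
{"fn": "drive_tool", "kwargs": {
  "motion": [
    [0,0,0,0,0,0],
    [0,0,0,0,0,0],
    [0,0,0,0,0,0],
    [0,0,0,0,0,0],
    [0,0,0,0,0,0],
    [0,0,-0.02,0,0,0],
    [0,0,-0.05,0,0,0],
    [0,0,-0.09,0,0,0],
    [0,0,-0.13,0,0,0],
    [0,0,-0.17,0,0,0],
    [0,0,-0.19,0,0,0],
    [0,0,-0.19,0,0,0]
  ],
  "claw": 0.066
}}

```text
clock: 28.42
position: [0.6025, -0.24, 0.4071]
ee_rot: [0.998, -0.062, 0.004, 0.002]
contact_force: [0.8, -1.0, 0.0]
opening: 0.773
```

```bash
python3 - <<'E'
from h import *
im2,d2,p2=shot('side','side18');im,d,p=shot('wrist','wrist18');c=now();o=robot.get_obs(); print(c[0],o['opening'],o['contact_force'])
C=cloud(p,d); B=np.array([.60459,-.2098]);tx=np.array([.1228,.99243]);ty=np.array([-tx[1],tx[0]])
s=(C[...,:2]-B)@tx;t=(C[...,:2]-B)@ty;z=C[...,2]
k=(np.abs(t)<.03)&(np.abs(z-.0725)<.003)&(s>-.068)&(s<.008)
n,l,st,cc=cv2.connectedComponentsWithStats(k.astype(np.uint8)); i=1+np.argmax(st[1:,4]); k=l==i
print('roof s',s[k].min(),s[k].max(),'t',t[k].min(),t[k].max(),'z',np.percentile(z[k],[5,50,95]))
A=np.c_[s[k],t[k],np.ones(k.sum())];print(np.linalg.lstsq(A,z[k],rcond=None)[0])
cnt=cv2.findContours(k.astype(np.uint8),cv2.RETR_EXTERNAL,cv2.CHAIN_APPROX_NONE)[0][0].reshape(-1,2)
print(cv2.minAreaRect((np.c_[s[cnt[:,1],cnt[:,0]],t[cnt[:,1],cnt[:,0]]]*1000).astype(np.float32)))
kk=(np.abs(t)<.027)&(z>.024)&(z<.12)
ss=s[kk]; h,e=np.histogram(ss,bins=np.arange(-.09,.08,.002)); print([(round(x*1000),y) for x,y in zip(e,h)])
cv2.imwrite('pics/c18.png',np.hstack([cv2.resize(im[:330,140:460],(430,443)),cv2.resize(im2[135:235,260:360],(370,443),interpolation=cv2.INTER_CUBIC)])[...,::-1])
cv2.imwrite('pics/side18.png',im2[...,::-1])
E
```

```text
[ 0.60143112 -0.23953312  0.40224468] 0.7712857733409569 [-0.67128044  0.85035872 -0.48304532]
roof s -0.06012620366927355 -0.0009290815224863046 t -0.022710614802285863 0.021185595268175088 z [0.07120874 0.07272306 0.0739516 ]
[-0.00630364  0.00113767  0.07249448]
((-30.537023544311523, -0.7818107604980469), (43.84613037109375, 59.20096206665039), 89.90505981445312)
[(-90, np.int64(111)), (-88, np.int64(113)), (-86, np.int64(110)), (-84, np.int64(111)), (-82, np.int64(112)), (-80, np.int64(117)), (-78, np.int64(111)), (-76, np.int64(142)), (-74, np.int64(855)), (-72, np.int64(235)), (-70, np.int64(17)), (-68, np.int64(0)), (-66, np.int64(0)), (-64, np.int64(0)), (-62, np.int64(3)), (-60, np.int64(81)), (-58, np.int64(93)), (-56, np.int64(93)), (-54, np.int64(96)), (-52, np.int64(95)), (-50, np.int64(95)), (-48, np.int64(91)), (-46, np.int64(99)), (-44, np.int64(92)), (-42, np.int64(96)), (-40, np.int64(98)), (-38, np.int64(103)), (-36, np.int64(95)), (-34, np.int64(103)), (-32, np.int64(99)), (-30, np.int64(109)), (-28, np.int64(97)), (-26, np.int64(97)), (-24, np.int64(100)), (-22,
[... 318 characters left out ...]
), (10, np.int64(22)), (12, np.int64(102)), (14, np.int64(89)), (16, np.int64(88)), (18, np.int64(117)), (20, np.int64(113)), (22, np.int64(142)), (24, np.int64(103)), (26, np.int64(107)), (28, np.int64(105)), (30, np.int64(98)), (32, np.int64(118)), (34, np.int64(114)), (36, np.int64(98)), (38, np.int64(119)), (40, np.int64(105)), (42, np.int64(120)), (44, np.int64(99)), (46, np.int64(128)), (48, np.int64(95)), (50, np.int64(109)), (52, np.int64(125)), (54, np.int64(96)), (56, np.int64(130)), (58, np.int64(119)), (60, np.int64(126)), (62, np.int64(133)), (64, np.int64(95)), (66, np.int64(134)), (68, np.int64(106)), (70, np.int64(15)), (72, np.int64(0)), (74, np.int64(0)), (76, np.int64(0))]
```

View pics/c18.png

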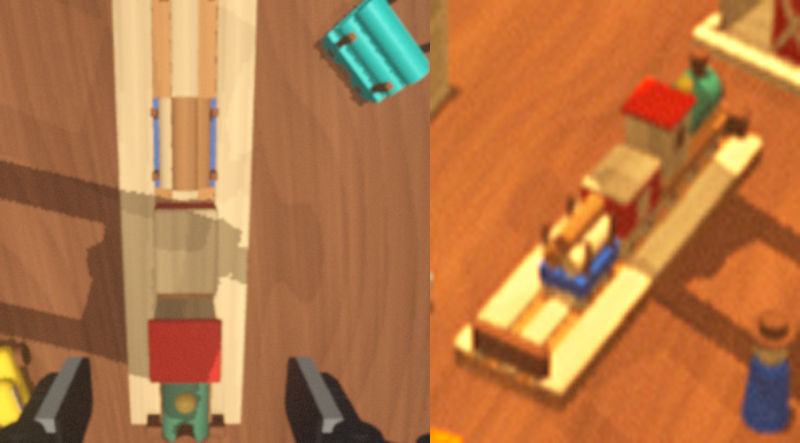

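View pics/side18.png

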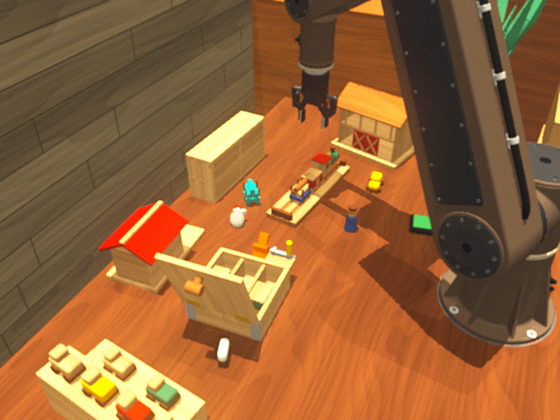

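```bash
python3 -c "
from workcell import robot
print(robot.close_job(), robot.get_obs()['clock'])"
```

```text
the job is handed in; nothing more can be done
the job is handed in; nothing more can be done
```

The red van now stands in the gap between the engine and the log wagon, and the job was handed in at about 28.6 s of the 72 s allowed.

**What I did:** I drew the slide about 23 mm and swung the catch out about 0.6 rad. I then carried the lid by its pull to about 1.89 rad, against its stop, and let go there so it did not drop. The red van was in the middle lane. I lifted it by its ends, stood it on the free counter, gripped it again by its sides and lowered it into the grooves.

**Last checks:**
- **Height:** the van's roof is level at 72.7 mm, which fits wheels on the groove floor at 14 mm.
- **Position:** it is 0.8 mm off the track's centre line. That is within the 3 mm play of the wheels in the grooves.
- **End gaps:** about 8–10 mm to the engine and 11–12 mm to the log wagon.
- **Everything else:** the measured ends of the engine and log wagon are unchanged. The other toys look undisturbed in the pictures, but I did not measure them. The lid is standing open by itself.

**Checks that failed or disagreed:**
- A colour mask meant to tell the vans apart found nothing usable, so I picked the red one by eye from its wall edges in a close picture.
- The van's roof measured about 1.3 mm off the gripper's centre along its length, and about 2 mm off in height, while it was held.
- The wrist force read up to about 21 N when I set the van on the counter, below the limits.

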